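Tidy the network corner of the desk

TASK

Put the plug-in charger away: set it in the open desk drawer without dropping it, and slide the drawer fully shut. Also slide the three network boxes back under the little shelf into an even row: one box on each pale pad (any order), centred and square on it, with its back end up against the stop rail. Slide the boxes along the desk rather than lifting them, let go of everything, and leave the other things on the desk and the shelf where they stand.

Things in the scene. Friction and masses are not known exactly. Their poses are not given: they have to be found in the camera images.
- box_blue: Network box, slate blue with black vent slots on top, 110 mm long (x), 56 mm wide (y), 36 mm tall, about 0.32 kg (0.7 to 1.4 times), loose. Origin: centre of its underside; x along its length, the end with the lights and no sockets at -x, z up. Plain smooth sides.
- box_white: Network box, white with grey vent slots on top, 110 mm long (x), 56 mm wide (y), 36 mm tall, about 0.32 kg (0.7 to 1.4 times), loose. Origin: centre of its underside; x along its length, the end with the lights and no sockets at -x, z up. Plain smooth sides.
- box_grey: Network box, mid grey with dark vent slots on top, 110 mm long (x), 56 mm wide (y), 36 mm tall, about 0.32 kg (0.7 to 1.4 times), loose. Origin: centre of its underside; x along its length, the end with the lights and no sockets at -x, z up. Plain smooth sides.
- riser: Low light-wood shelf fixed on the desk, with an aluminium stop rail (25 mm high). Origin: on the desk, the middle box's home; x into the shelf, away from the robot, y along the row. Board: x -35 to +25, y -245 to +245 mm, underside 100, top 118 mm high; legs 18 mm thick under it at y -236 and +236. Rail's near face at x = +55, y -230 to +230. Three pale pads lie at y -145, 0, +145.
- bay0 (a point): On the desk: where a box's origin lies when home on the pad at riser y = -145 mm, back end touching the rail; axes as the riser's. Pads are thin felt marks without height, 62 mm wide, riser x -61 to +55 mm. A homed box sticks out 20 mm in front of the board; an upright gripper's body would strike the board there, so lean the tool back towards the robot (about 35 degrees works).
- bay1 (a point): The same for the middle pad.
- bay2 (a point): The same for the pad at y = +145 mm of the riser.
- charger: Plug-in wall charger, slate grey block 66 mm long (x), 46 mm wide (y), 40 mm tall, with two brass prongs that stick out 16 mm at its -x end; 0.14 kg (0.7 to 1.4 times), loose, lying in front of the boxes. Origin: centre of the block's underside; z up.
- unit_drawer0 (a joint): The single drawer of a wooden unit fixed on the desk (270 mm deep, 190 wide, 85 tall), front towards the robot; a blue glasses case (45 mm tall) is fixed on the rear of its top. How far it is open, in m: 0 = fully shut, grows as it slides out along -x of point drawer_in; starts 0.11 to 0.13 open. Slides with about 1 N of friction and some damping, and stays where it is left.
- drawer_in (a point): Point on the drawer's inner floor (22 mm above the desk), on its midline, 52 mm behind the inside of its front; moves with the drawer (its +x is the way the drawer slides shut). Inside, the drawer is 225 mm (x) by 148 mm (y), walls 41 mm high above this floor; the white front's top is 72 mm above the desk. The unit's roof is 51 mm above this floor, so the charger fits under it lying as it starts.
- unit_drawer0_handle (a point): Middle of the drawer's steel bar handle: 11 mm thick, about 95 mm long along y, 47 mm above the desk, centred 35 mm in front of the drawer's white front. It can be pushed on.
- tower: Tall slate-grey oval modem, 156 x 74 mm, 230 mm tall. Bystander, loose. Origin: centre of the underside.
- mug: Blue mug, 80 mm across, 92 mm tall. Bystander, loose. Origin: centre of the underside.
- phone: Black phone lying flat, 150 x 72 x 9 mm. Bystander, loose. Origin: centre of the underside.
- plantpot: Small terracotta pot with a succulent, 64 mm across, 75 mm tall, standing on the shelf board. Bystander, loose. Origin: centre of the underside.
- remote: Black remote control lying flat, 160 x 45 x 20 mm. Bystander, loose. Origin: centre of the underside.
Mind the look-alikes: they are no part of the job. Leave any brown look-alike of the box_blue alone. What is shaped like the box_grey but brown is not meant.

How it is judged:
By the outcome, as a careful person would: the job done as asked, in the order asked, and still so for the second after the job is handed in, with the robot touching nothing.
It also fails if it takes over 72 s, if anything falls off the work surface, if the arm or the gripper's body presses on something with over 40 N, if the wrist force passes 120 N, or if a joint passes its speed limit or range.

ROBOT

A 7-joint arm with a two-finger parallel gripper is mounted at the origin on the work surface. World frame = base frame: x ahead of the robot, y to its left, z up, the work surface at z = 0. Lengths are in m, angles in degrees, forces in N, time in s.
With the tool pointing down it reaches from about 0.425 to 0.8 m from the base axis. Payload 8.3 kg.
Tool frame: the origin (TCP) lies at the very end of the fingers, on their centre line; the grasp point (between the pads) lies 19 mm behind it; z points along the fingers, y is the direction in which the jaws open and shut (so a half turn about z gives the same grasp; the last joint's range is limited). The gripper opens to 85 mm and grips with 20 to 120 N. Pads are 22 mm wide; open, the fingers measure 114 mm over their backs; the gripper's body (76 mm by 85 mm) begins 54 mm behind the grasp point. The pads swing forward as they close: fully open they stand 13 mm farther back than shut.
Start: joints at [72.542, 21.967, 0.94, 78.501, -0.361, 79.538, -2.664], TCP at [0.15, -0.607, 0.231] pointing down, gripper open.
Joint ranges: [-169.22, 169.22], [-14.56, 117.87], [-87.37, 89.26], [10.42, 133.3], [-82.24, 262.24], [0.94, 117.77], [-172.7, 172.7]. Speed limits (degrees/s): [136.94, 136.94, 172.46, 172.46, 180, 180, 180].

INTERFACE

Orientations are given as a 3x3 rotation matrix whose columns are the frame's x, y, z axes.
In Python, from station import robot, optics gives the robot as it stands.
- The arm moves only by the tool play_rows, never from a script. Its argument "steps" is a list of rows, each a list of 3 entries, a list of its own where there are three numbers: the turn, a rotation vector about the tool's x, y, z scaled (see below), then the shift along the tool's x, y, z scaled (see below), then the opening, from -1 (shut) to 1 (fully open). A call has 1 to 10 rows; each row is the pose to reach, as a shift and turn from the pose commanded when the call began, along the tool's axes at that moment; what a row does not reach only later rows make up. The controller multiplies each number of a shift by 75 cm and each number of a turn by pi/2 rad. A row lasts 1/12 s, in which the tool goes at most 41.7 mm and 7.16 degrees, less where a joint would pass 70% of its speed; a pose out of reach is approached as far as the arm can. A call with a number of a shift or a turn outside -1 to 1 is refused whole. A call with a gripper value outside its range is refused whole. The fingers move at their own pace and stop on an object; the grip force is fixed at half the most. Time passes only in rows, so rows that repeat a pose let the fingers close. It gives the time, the measured TCP pose, the force and the opening at its end, in the units of the state.
- robot.observe(): the state, without advancing time (a new reading comes with each control period).
- optics.capture(name): name is "side" or "top" or "wrist"; returns a dict with "color" (384x512x3 uint8, red, green, blue), "fx", "fy", "cx", "cy" (pixels), "world_to_cam" (4x4, takes a point from world to camera coordinates); the wrist camera has in their place "hand_eye" (4x4, takes a point from camera to tool coordinates, whose origin is the TCP and whose axes are the flange's). Camera axes: x right, y down, z forward; pixel columns grow to the right and rows downward; lengths in m; the calibration is good to about 2 mm. The wrist camera is an equidistant fisheye: a pixel r from the principal point sees the ray r / f radians off the axis. A picture is of the moment at which its call begins: read the wrist's pose just before it. There is no depth.
- robot.close_job(): hands the job in, once; it reports no verdict.
The state is a dict: "time_s": time; "q": joint angles; "dq": joint speeds; "effort": joint torques, N m; "position": TCP position; "tcp_rot": TCP orientation; "contact_force": force on the tool from outside, world axes, zero at the start; "torque": the same for the moment, N m; "gripper_width": finger opening in m.
Only numpy, scipy, OpenCV 4.12 (cv2) and the standard library are available. Lean on these libraries where they do the work, as an engineer would, in place of code of your own. Each camera call takes 0.05 s, during which the arm holds its last target. There are 200 camera calls.

## Working session

There is one attempt and no reset: what is moved stays moved. The work goes in short steps, Python scripts to look and compute and a tool call to move; the robot and the scene stay as the last step left them, time stands still between calls to the robot, and variables do not carry over. Pictures are saved under pics/ and viewed, about 8 in all and at most 12, crops included, and the job is handed in when it is done.

Besides the shell and the picture viewer there is one more tool, called after "Call:" as a command line: name --argument value ..., lists and objects as JSON in quotes. play_rows: Moves the arm, as the interface text tells. Shifts and turns lie within -1 to 1; 1 stands for 75 cm of shift or pi/2 rad of turn. Its arguments: {"type":"object","properties":{"steps":{"type":"array"}},"required":["steps"]}

```bash
mkdir -p pics; ls
cat > h.py <<'E'
import numpy as np, cv2
from station import robot, optics
def grab(n,name):
    c=optics.capture(n); cv2.imwrite(f'pics/{name}.png',c['color'][:,:,::-1]); np.save(f'pics/{name}.npy',c,allow_pickle=True); return c
def load(name): return np.load(f'pics/{name}.npy',allow_pickle=True).item()
def back(c,u,v,z):
    T=np.linalg.inv(c['world_to_cam']); d=T[:3,:3]@np.array([(u-c['cx'])/c['fx'],(v-c['cy'])/c['fy'],1]); o=T[:3,3]
    return o+d*(z-o[2])/d[2]
def proj(c,p):
    q=(c['world_to_cam']@np.r_[p,1])[:3]; return np.array([c['fx']*q[0]/q[2]+c['cx'],c['fy']*q[1]/q[2]+c['cy']])
E
python3 - <<'E'
from h import *
a=grab('top','top0'); b=grab('side','side0')
for c in (a,b): print(c['fx'],c['cx'],c['cy'],np.round(np.linalg.inv(c['world_to_cam']),3).tolist())
cv2.imwrite('pics/top0b.png',cv2.resize(a['color'][:,:,::-1],(800,600),interpolation=cv2.INTER_CUBIC))
cv2.imwrite('pics/side0b.png',cv2.resize(b['color'][:,:,::-1],(800,600),interpolation=cv2.INTER_CUBIC))
s=robot.observe(); print(s['position'],s['tcp_rot'],s['time_s'],s['gripper_width'])
E
```

```text
pics
381.21781749033926 243.51909026449255 202.84306121430902 [[0.018, -0.994, 0.111, 0.333], [-1.0, -0.021, -0.021, 0.075], [0.023, -0.11, -0.994, 1.297], [0.0, 0.0, 0.0, 1.0]]
470.9754861121229 263.92936427757866 194.1328529158887 [[-0.964, -0.179, 0.197, 0.213], [-0.266, 0.637, -0.723, 1.091], [0.004, -0.75, -0.662, 1.025], [0.0, 0.0, 0.0, 1.0]]
[ 0.1495846  -0.60636879  0.23037243] [[ 9.70887112e-01  2.39537027e-01 -4.77475361e-04]
 [ 2.39537497e-01 -9.70885592e-01  1.71890121e-03]
 [-5.18334646e-05 -1.78323228e-03 -9.99998409e-01]] 0.1 0.08534580496369232
```

View pics/top0b.png

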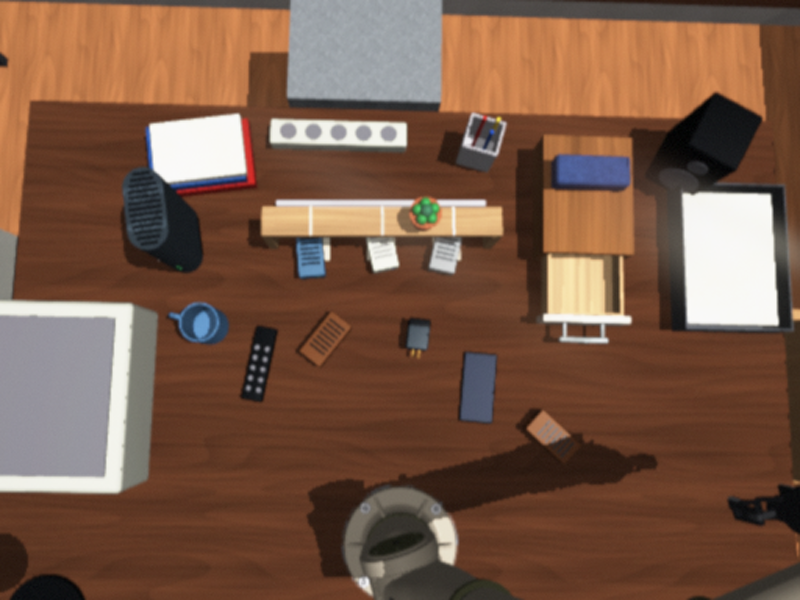

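View pics/side0b.png

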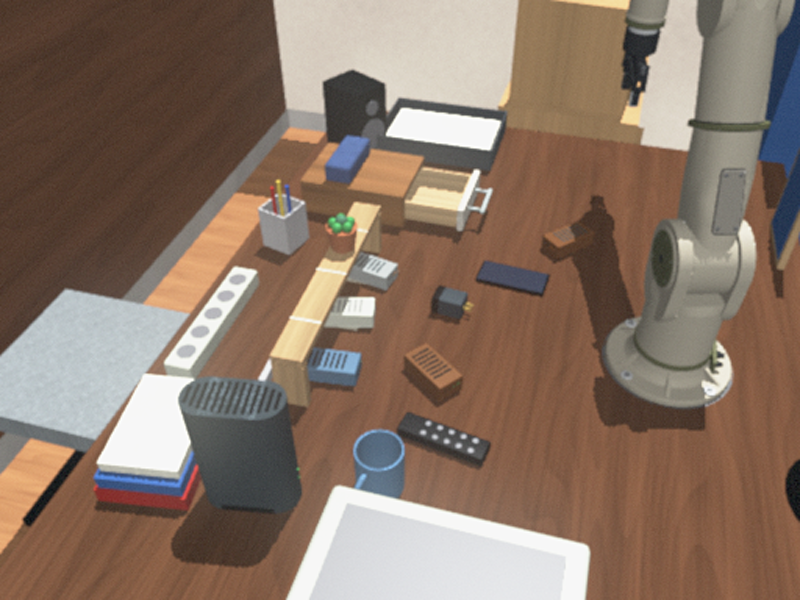

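The top view shows blue at (311,257), white at (382,252) and grey at (445,255), all half under the shelf. The charger is at (418,335) with its prongs towards the robot, and the drawer is at (585,290). The brown look-alikes are at (325,338) and (551,435), and I'll leave those alone. Next is an enlarged crop to confirm and measure.

Run:
```python
from h import *
a=load('top0')['color'][:,:,::-1]
x0,y0=160,120
cv2.imwrite('pics/crop1.png',np.vstack([cv2.resize(a[y0:y0+120,x0:x0+170],None,fx=4.7,fy=4.7,interpolation=cv2.INTER_CUBIC)]))
cv2.imwrite('pics/crop2.png',cv2.resize(a[120:240,250:410],None,fx=5,fy=5,interpolation=cv2.INTER_CUBIC))
```

```text
(no output)
```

View pics/crop1.png

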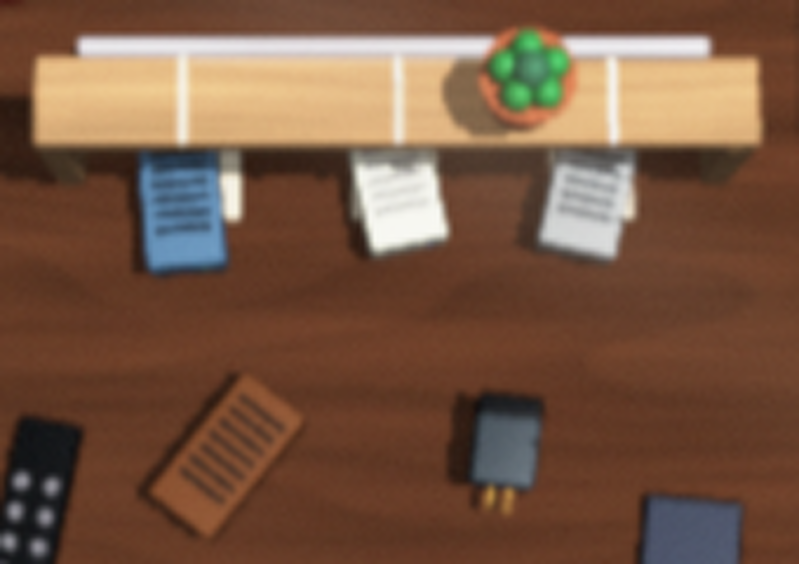

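View pics/crop2.png

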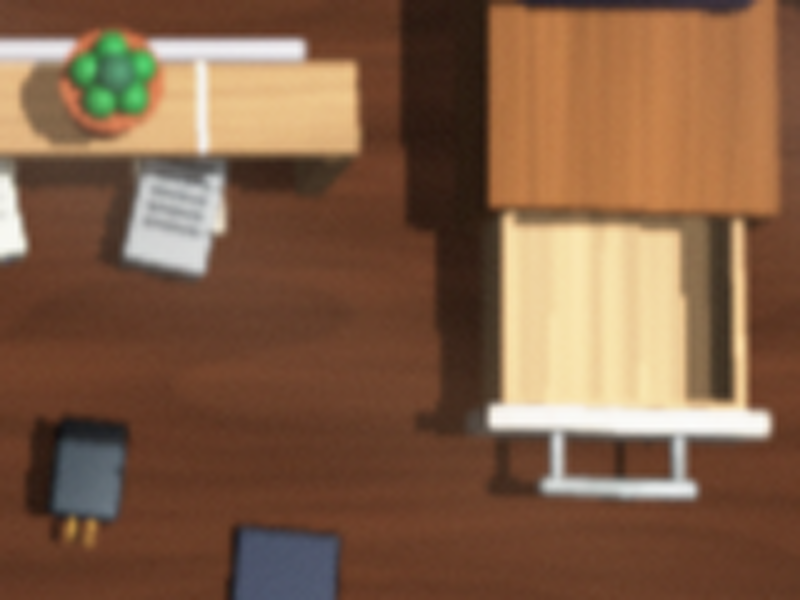

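Run:
```python
from h import *
c=load('top0')
def P(pts,z,k,x0,y0):
    r=[back(c,x0+(u+.5)/k-.5,y0+(v+.5)/k-.5,z)[:2] for u,v in pts]; return np.round(r,4)
A=lambda p,z:P(p,z,4.7,160,120); B=lambda p,z:P(p,z,5,250,120)
print('board',A([(33,147),(762,147),(36,57),(759,57)],.118).tolist())
print('rail far/near top',A([(78,37),(711,37),(78,55),(711,55)],.025).tolist())
for n,p in dict(blue=[(148,270),(228,267),(140,153),(219,153)],white=[(370,253),(449,240),(350,153),(432,153)],grey=[(538,249),(614,260),(556,153),(634,153)]).items(): print(n,A(p,.036).tolist())
print('padedges',A([(243,220),(357,222),(633,218)],0).tolist())
print('charger',A([(482,396),(543,398),(533,487),(472,483)],.04).tolist(),A([(488,508),(510,511)],.02).tolist())
print('drawer front top',B([(486,405),(771,410),(487,433),(771,437)],.072).tolist())
print('handle',B([(540,489),(697,491)],.052).tolist(),'roof front',B([(488,210),(779,215)],.085).tolist())
print('phone',A([(645,495),(742,502)],.009).tolist())
```

```text
board [[0.6236, 0.2949], [0.6353, -0.1954], [0.6855, 0.2954], [0.6977, -0.1936]]
rail far/near top [[0.729, 0.283], [0.7407, -0.1795], [0.7155, 0.2825], [0.7271, -0.1794]]
blue [[0.5564, 0.2252], [0.5598, 0.1685], [0.6412, 0.2338], [0.6426, 0.1773]]
white [[0.5722, 0.0676], [0.5829, 0.0112], [0.6448, 0.0834], [0.6462, 0.0244]]
grey [[0.5778, -0.0526], [0.571, -0.1073], [0.6483, -0.065], [0.6497, -0.1214]]
padedges [[0.6016, 0.1612], [0.602, 0.0774], [0.6097, -0.1264]]
charger [[0.4707, -0.0136], [0.4701, -0.0568], [0.4071, -0.0503], [0.409, -0.0073]] [[0.3926, -0.0203], [0.3908, -0.036]]
drawer front top [[0.4835, -0.2872], [0.4842, -0.4745], [0.4652, -0.2876], [0.4664, -0.474]]
handle [[0.431, -0.3282], [0.4317, -0.4326]] roof front [[0.61, -0.2862], [0.6111, -0.4777]]
phone [[0.4047, -0.1344], [0.401, -0.2046]]
```

```bash
cat >> h.py <<'E'
from scipy.spatial.transform import Rotation as Ro
def plan(*wps):
    "wps: (x,y,z,yaw,tilt) deg; prints turn, shift (scaled, tool axes at present pose), rows needed"
    s=robot.observe(); p0=np.array(s['position']); R0=np.array(s['tcp_rot'])
    print('t %.2f'%s['time_s'],'p',np.round(p0,4),'F',np.round(s['contact_force'],1),'w %.4f'%s['gripper_width'])
    pp,pR=p0,R0
    for x,y,z,yaw,tilt in wps:
        R=(Ro.from_euler('z',yaw,degrees=True)*Ro.from_euler('y',-tilt,degrees=True)).as_matrix()@np.diag([1,-1,-1.])
        p=np.array([x,y,z]); n=max(np.linalg.norm(p-pp)/.0417,np.degrees(Ro.from_matrix(pR.T@R).magnitude())/7.16)
        print(np.round(Ro.from_matrix(R0.T@R).as_rotvec()/(np.pi/2),4).tolist(),np.round(R0.T@(p-p0)/.75,4).tolist(),'rows %.1f'%n)
        pp,pR=p,R
E
python3 -c "
from h import *
plan((.38,-.36,.2,0,0),(.439,-.032,.15,-6,0))"
```

```text
t 0.10 p [ 0.1496 -0.6064  0.2304] F [ 0.2 -0.2  0.5] w 0.0853
[-0.0011, 0.0002, 0.154] [0.377, -0.2453, 0.0409] rows 8.1
[-0.0011, 0.0002, 0.2207] [0.5581, -0.6509, 0.1083] rows 8.1
```

Call:
play_rows --steps '[[[0,0,0.154],[0.377,-0.245,0.041],1],[[0,0,0.154],[0.377,-0.245,0.041],1],[[0,0,0.154],[0.377,-0.245,0.041],1],[[0,0,0.154],[0.377,-0.245,0.041],1],[[0,0,0.154],[0.377,-0.245,0.041],1],[[0,0,0.154],[0.377,-0.245,0.041],1],[[0,0,0.154],[0.377,-0.245,0.041],1],[[0,0,0.154],[0.377,-0.245,0.041],1],[[0,0,0.221],[0.558,-0.651,0.108],1],[[0,0,0.221],[0.558,-0.651,0.108],1]]'

```text
time_s: 0.93
position: [0.3927, -0.2815, 0.188]
tcp_rot: [[0.994, -0.11, -0.0], [-0.11, -0.994, 0.001], [-0.0, -0.001, -1.0]]
contact_force: [1.1, -0.5, -0.7]
gripper_width: 0.0854
```

```bash
python3 -c "
from h import *
plan((.439,-.032,.15,-6,0))"
```

```text
t 0.93 p [ 0.3927 -0.2815  0.188 ] F [ 1.1 -0.5 -0.7] w 0.0854
[-0.0004, 0.0002, -0.0035] [0.0248, -0.3374, 0.0508] rows 6.2
```

Call:
play_rows --steps '[[[0,0,0],[0.025,-0.337,0.051],1],[[0,0,0],[0.025,-0.337,0.051],1],[[0,0,0],[0.025,-0.337,0.051],1],[[0,0,0],[0.025,-0.337,0.051],1],[[0,0,0],[0.025,-0.337,0.051],1],[[0,0,0],[0.025,-0.337,0.051],1],[[0,0,0],[0.025,-0.337,0.051],1],[[0,0,0],[0.025,-0.337,0.051],1],[[0,0,0],[0.025,-0.337,0.051],1]]'

```text
time_s: 1.68
position: [0.4367, -0.0344, 0.1502]
tcp_rot: [[0.995, -0.104, -0.001], [-0.104, -0.995, -0.0], [-0.001, 0.0, -1.0]]
contact_force: [0.2, -0.6, -0.2]
gripper_width: 0.0854
```

Run:
```python
from h import *
plan((.439,-.032,.015,-6,0))
c=grab('wrist','w1'); print(c['color'].shape,c['fx'],c['cx'],c['cy'],np.round(c['hand_eye'],3).tolist())
cv2.imwrite('pics/w1b.png',cv2.resize(c['color'][:,:,::-1],(800,600),interpolation=cv2.INTER_CUBIC))
```

```text
t 1.68 p [ 0.4367 -0.0344  0.1502] F [ 0.2 -0.6 -0.2] w 0.0854
[0.0002, 0.0004, 0.0004] [0.0029, -0.0036, 0.1803] rows 3.2
(384, 512, 3) 297.3186396354542 256.6247876027956 195.83182488072356 [[-0.0, -0.963, -0.27, 0.068], [1.0, -0.0, -0.0, -0.0], [0.0, -0.27, 0.963, -0.142], [0.0, 0.0, 0.0, 1.0]]
```

View pics/w1b.png

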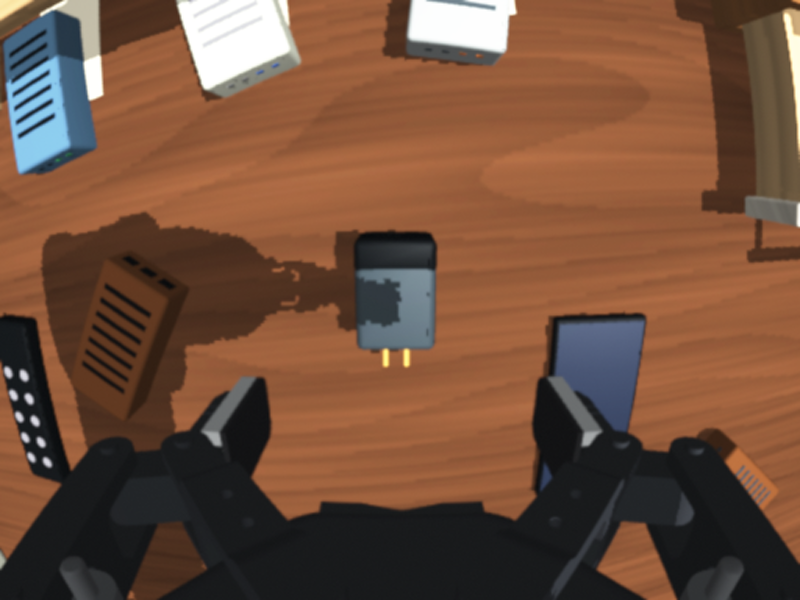

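```bash
cat >> h.py <<'E'
def wray(c,u,v,z,pos,R):
    dx,dy=u-c['cx'],v-c['cy']; r=np.hypot(dx,dy); th=r/c['fx']
    d=np.array([np.sin(th)*dx/r,np.sin(th)*dy/r,np.cos(th)]); H=c['hand_eye']
    o=pos+R@H[:3,3]; d=R@(H[:3,:3]@d); return o+d*(z-o[2])/d[2]
E
python3 - <<'E'
from h import *
c=load('w1'); s=robot.observe(); p=np.array(s['position']);R=np.array(s['tcp_rot'])
f=lambda u,v,z:np.round(wray(c,(u+.5)*.64-.5,(v+.5)*.64-.5,z,p,R)[:2],4).tolist()
print([f(*q,.04) for q in [(357,268),(436,268),(434,349),(357,348)]],[f(*q,0) for q in [(357,233),(436,234)]])
print('prong',f(386,365,.02),f(407,365,.02))
for n,q in dict(blue=[(22,174),(94,148)],white=[(221,97),(300,64)],grey=[(408,52),(498,65)]).items(): print(n,[f(*k,0.0) for k in q])
print('whitetop',[f(*k,0.036) for k in [(214,82),(294,47)]], 'greytop',[f(*k,0.036) for k in [(407,38),(506,50)]])
E
```

```text
[[0.4581, -0.0127], [0.4534, -0.0562], [0.406, -0.051], [0.4113, -0.0065]] [[0.4733, -0.0109], [0.4673, -0.0604]]
prong [0.3906, -0.0204] [0.3892, -0.0337]
blue [[0.5638, 0.256], [0.5641, 0.1745]]
white [[0.5752, 0.0678], [0.5867, 0.013]]
grey [[0.585, -0.0552], [0.5726, -0.1107]]
whitetop [[0.5765, 0.0578], [0.5874, 0.0086]] greytop [[0.5835, -0.0539], [0.5729, -0.108]]
```

Call:
play_rows --steps '[[[0,0,0],[0.003,-0.0035,0.1],1],[[0,0,0],[0.003,-0.0035,0.1],1],[[0,0,0],[0.003,-0.0035,0.184],1],[[0,0,0],[0.003,-0.0035,0.184],1],[[0,0,0],[0.003,-0.0035,0.184],1],[[0,0,0],[0.003,-0.0035,0.184],-1],[[0,0,0],[0.003,-0.0035,0.184],-1],[[0,0,0],[0.003,-0.0035,0.184],-1],[[0,0,0],[0.003,-0.0035,0.184],-1],[[0,0,0],[0.003,-0.0035,0.184],-1]]'

```text
time_s: 2.57
position: [0.4414, -0.0325, 0.0146]
tcp_rot: [[0.994, -0.106, 0.004], [-0.106, -0.994, -0.001], [0.004, 0.001, -1.0]]
contact_force: [-1.1, -0.2, 6.3]
gripper_width: 0.045
```

Call:
play_rows --steps '[[[0,0,0],[0,0,0],-1],[[0,0,0],[0,0,0],-1],[[0,0,0],[0,0,-0.03],-1],[[0,0,0],[0,0,-0.15],-1],[[0,0,0],[0,0,-0.15],-1],[[0,0,0],[0,0,-0.15],-1],[[0,0,0],[0,0,-0.15],-1],[[0,0,0],[0,0,-0.15],-1]]'

```text
time_s: 3.23
position: [0.4398, -0.0323, 0.1257]
tcp_rot: [[0.994, -0.106, 0.002], [-0.106, -0.994, -0.001], [0.002, 0.001, -1.0]]
contact_force: [-0.2, 0.4, -3.6]
gripper_width: 0.0446
```

```bash
python3 -c "
from h import *
plan((.545,-.381,.13,0,0),(.545,-.381,.036,0,0))"
```

```text
t 3.23 p [ 0.4398 -0.0323  0.1257] F [-0.2  0.4 -3.6] w 0.0446
[0.0006, -0.0015, -0.0673] [0.1886, 0.4476, -0.005] rows 8.7
[0.0006, -0.0015, -0.0673] [0.1883, 0.4475, 0.1204] rows 2.3
```

Call:
play_rows --steps '[[[0,0,-0.067],[0.188,0.447,-0.005],-1],[[0,0,-0.067],[0.188,0.447,-0.005],-1],[[0,0,-0.067],[0.188,0.447,-0.005],-1],[[0,0,-0.067],[0.188,0.447,-0.005],-1],[[0,0,-0.067],[0.188,0.447,-0.005],-1],[[0,0,-0.067],[0.188,0.447,-0.005],-1],[[0,0,-0.067],[0.188,0.447,-0.005],-1],[[0,0,-0.067],[0.188,0.447,-0.005],-1],[[0,0,-0.067],[0.188,0.447,-0.005],-1],[[0,0,-0.067],[0.188,0.447,-0.005],-1]]'

```text
time_s: 4.07
position: [0.5417, -0.3878, 0.1246]
tcp_rot: [[1.0, -0.008, -0.005], [-0.008, -1.0, -0.001], [-0.005, 0.001, -1.0]]
contact_force: [-2.4, -0.4, -2.8]
gripper_width: 0.0448
```

Call:
play_rows --steps '[[[0,0,0],[0,0,0],-1],[[0,0,0],[0,0,0],-1]]'

```text
time_s: 4.23
position: [0.5437, -0.3789, 0.1261]
tcp_rot: [[1.0, 0.0, -0.003], [0.0, -1.0, 0.003], [-0.003, -0.003, -1.0]]
contact_force: [-1.0, 0.9, -1.6]
gripper_width: 0.0452
```

Run:
```python
from h import *
plan((.545,-.381,.037,0,0))
c=grab('wrist','w2')
cv2.imwrite('pics/w2b.png',c['color'][:,:,::-1])
```

```text
t 4.23 p [ 0.5437 -0.3789  0.1261] F [-1.   0.9 -1.6] w 0.0452
[-0.0019, 0.0019, 0.0002] [0.0021, 0.0031, 0.1188] rows 2.1
```

View pics/w2b.png

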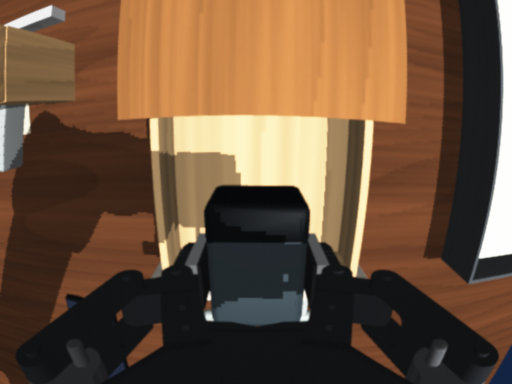

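The charger is held at (258,255), centred between the drawer walls at about x=160 and x=365. I'll lower it.

Call:
play_rows --steps '[[[0,0,0],[0.002,0.003,0.05],-1],[[0,0,0],[0.002,0.003,0.1],-1],[[0,0,0],[0.002,0.003,0.112],-1],[[0,0,0],[0.002,0.003,0.118],-1],[[0,0,0],[0.002,0.003,0.119],-1],[[0,0,0],[0.002,0.003,0.119],-1]]'

```text
time_s: 4.78
position: [0.5471, -0.3825, 0.0414]
tcp_rot: [[1.0, 0.001, 0.002], [0.001, -1.0, -0.001], [0.002, 0.001, -1.0]]
contact_force: [-0.0, -0.4, -0.9]
gripper_width: 0.045
```

Call:
play_rows --steps '[[[0,0,0],[0,0,0.001],-1],[[0,0,0],[0,0,0.002],-1]]'

```text
time_s: 4.95
position: [0.5471, -0.3831, 0.0402]
tcp_rot: [[1.0, -0.0, 0.003], [-0.0, -1.0, -0.002], [0.003, 0.002, -1.0]]
contact_force: [-0.5, -0.6, -1.3]
gripper_width: 0.0448
```

Call:
play_rows --steps '[[[0,0,0],[0,0,0.002],-1],[[0,0,0],[0,0,0.003],-1],[[0,0,0],[0,0,0.003],-1],[[0,0,0],[0,0,0.003],-1]]'

```text
time_s: 5.28
position: [0.5465, -0.3828, 0.0367]
tcp_rot: [[1.0, -0.0, 0.001], [-0.0, -1.0, -0.001], [0.001, 0.001, -1.0]]
contact_force: [-1.1, 0.9, 5.2]
gripper_width: 0.0451
```

Contact with the floor (+5 N at z 0.0367, as predicted). Release to a part opening, then rise.

Call:
play_rows --steps '[[[0,0,0],[0,0,0],0.7],[[0,0,0],[0,0,0],0.7],[[0,0,0],[0,0,0],0.7],[[0,0,0],[0,0,0],0.7],[[0,0,0],[0,0,-0.05],0.7],[[0,0,0],[0,0,-0.16],0.7],[[0,0,0],[0,0,-0.16],0.7],[[0,0,0],[0,0,-0.16],-1],[[0,0,0],[0,0,-0.16],-1]]'

```text
time_s: 6.03
position: [0.5477, -0.3834, 0.1595]
tcp_rot: [[1.0, -0.0, 0.006], [-0.0, -1.0, -0.004], [0.006, 0.004, -1.0]]
contact_force: [0.3, 0.2, -1.4]
gripper_width: 0.0497
```

```bash
python3 -c "
from h import *
plan((.395,-.381,.15,0,0),(.395,-.381,.036,0,0))"
```

```text
t 6.03 p [ 0.5477 -0.3834  0.1595] F [ 0.3  0.2 -1.4] w 0.0497
[0.0024, -0.0036, -0.0001] [-0.2037, -0.0032, 0.0115] rows 3.7
[0.0024, -0.0036, -0.0001] [-0.2045, -0.0038, 0.1635] rows 2.7
```

Call:
play_rows --steps '[[[0,0,0],[-0.205,-0.003,0.0],-1],[[0,0,0],[-0.205,-0.003,0.0],-1],[[0,0,0],[-0.205,-0.003,0.0],-1],[[0,0,0],[-0.205,-0.003,0.0],-1],[[0,0,0],[-0.205,-0.003,0.0],-1],[[0,0,0],[-0.205,-0.003,0.162],-1],[[0,0,0],[-0.205,-0.003,0.162],-1],[[0,0,0],[-0.205,-0.003,0.162],-1],[[0,0,0],[-0.205,-0.003,0.162],-1],[[0,0,0],[-0.205,-0.003,0.162],-1]]'

```text
time_s: 6.87
position: [0.3905, -0.3784, 0.032]
tcp_rot: [[1.0, 0.0, -0.004], [0.0, -1.0, 0.005], [-0.004, -0.005, -1.0]]
contact_force: [-0.7, 0.7, 1.3]
gripper_width: -0.0001
```

```bash
python3 -c "
from h import *
plan((.533,-.381,.036,0,0))"
```

```text
t 6.87 p [ 0.3905 -0.3784  0.032 ] F [-0.7  0.7  1.3] w -0.0001
[-0.003, 0.0029, 0.0001] [0.19, 0.0035, -0.0062] rows 3.4
```

Call:
play_rows --steps '[[[0,0,0],[0.02,0.003,-0.003],-1],[[0,0,0],[0.035,0.003,-0.005],-1],[[0,0,0],[0.05,0.003,-0.005],-1],[[0,0,0],[0.065,0.003,-0.005],-1],[[0,0,0],[0.08,0.003,-0.005],-1],[[0,0,0],[0.095,0.003,-0.005],-1],[[0,0,0],[0.11,0.003,-0.005],-1],[[0,0,0],[0.125,0.003,-0.005],-1],[[0,0,0],[0.14,0.003,-0.005],-1],[[0,0,0],[0.155,0.003,-0.005],-1]]'

```text
time_s: 7.7
position: [0.5096, -0.3823, 0.038]
tcp_rot: [[1.0, 0.0, -0.0], [0.0, -1.0, 0.0], [-0.0, -0.0, -1.0]]
contact_force: [-1.9, -0.9, 0.7]
gripper_width: -0.0002
```

Call:
play_rows --steps '[[[0,0,0],[0.008,0,0],-1],[[0,0,0],[0.014,0,0],-1],[[0,0,0],[0.02,0,0],-1],[[0,0,0],[0.024,0,0],-1]]'

```text
time_s: 8.03
position: [0.5267, -0.382, 0.0377]
tcp_rot: [[1.0, 0.0, -0.0], [0.0, -1.0, 0.001], [-0.0, -0.001, -1.0]]
contact_force: [-1.8, 0.5, -0.1]
gripper_width: 0.0001
```

Call:
play_rows --steps '[[[0,0,0],[0.004,0,0],-1],[[0,0,0],[0.008,0,0],-1],[[0,0,0],[0.01,0,0],-1],[[0,0,0],[0.01,0,0],-1]]'

```text
time_s: 8.37
position: [0.5343, -0.3824, 0.038]
tcp_rot: [[1.0, 0.0, 0.0], [0.0, -1.0, -0.0], [0.0, 0.0, -1.0]]
contact_force: [-0.2, -0.1, 0.0]
gripper_width: 0.0
```

Call:
play_rows --steps '[[[0,0,0],[0.003,0,0],-1],[[0,0,0],[0.006,0,0],-1],[[0,0,0],[0.009,0,0],-1],[[0,0,0],[0.012,0,0],-1],[[0,0,0],[0.012,0,0],-1]]'

```text
time_s: 8.78
position: [0.5436, -0.3824, 0.0381]
tcp_rot: [[1.0, 0.0, 0.001], [0.0, -1.0, -0.0], [0.001, 0.0, -1.0]]
contact_force: [0.5, -0.3, -0.5]
gripper_width: 0.0
```

Call:
play_rows --steps '[[[0,0,0],[0.003,0,0],-1],[[0,0,0],[0.006,0,0],-1],[[0,0,0],[0.009,0,0],-1],[[0,0,0],[0.012,0,0],-1],[[0,0,0],[0.012,0,0],-1]]'

```text
time_s: 9.2
position: [0.5457, -0.383, 0.0373]
tcp_rot: [[1.0, -0.003, -0.012], [-0.003, -1.0, 0.002], [-0.012, -0.002, -1.0]]
contact_force: [-24.5, 6.8, 16.1]
gripper_width: 0.0003
```

Call:
play_rows --steps '[[[0,0,0],[-0.06,0,0],-1],[[0,0,0],[-0.06,0,0],-1],[[0,0,0],[-0.06,0,-0.1],0.5],[[0,0,0],[-0.06,0,-0.2],1],[[0,0,0],[-0.06,0,-0.2],1],[[0,0,0],[-0.06,0,-0.2],1],[[0,0,0],[-0.06,0,-0.2],1],[[0,0,0],[-0.06,0,-0.2],1]]'

```text
time_s: 9.87
position: [0.5082, -0.3831, 0.1907]
tcp_rot: [[1.0, -0.0, 0.004], [-0.0, -1.0, -0.003], [0.004, 0.003, -1.0]]
contact_force: [0.1, 0.2, -0.6]
gripper_width: 0.0722
```

```bash
python3 -c "
from h import *
plan((.50,-.09,.13,-9.5,37))"
```

```text
t 9.87 p [ 0.5082 -0.3831  0.1907] F [ 0.1  0.2 -0.6] w 0.0722
[-0.0324, 0.4073, 0.1023] [-0.0113, -0.3911, 0.0797] rows 7.2
```

Call:
play_rows --steps '[[[-0.032,0.407,0.102],[-0.011,-0.391,0.08],1],[[-0.032,0.407,0.102],[-0.011,-0.391,0.08],1],[[-0.032,0.407,0.102],[-0.011,-0.391,0.08],1],[[-0.032,0.407,0.102],[-0.011,-0.391,0.08],1],[[-0.032,0.407,0.102],[-0.011,-0.391,0.08],1],[[-0.032,0.407,0.102],[-0.011,-0.391,0.08],1],[[-0.032,0.407,0.102],[-0.011,-0.391,0.08],1],[[-0.032,0.407,0.102],[-0.011,-0.391,0.08],1],[[-0.032,0.407,0.102],[-0.011,-0.391,0.08],1],[[-0.032,0.407,0.102],[-0.011,-0.391,0.08],1]]'

```text
time_s: 10.7
position: [0.5079, -0.0894, 0.1309]
tcp_rot: [[0.798, -0.163, 0.581], [-0.134, -0.987, -0.093], [0.588, -0.003, -0.809]]
contact_force: [-7.8, -12.3, 12.1]
gripper_width: 0.0853
```

Run:
```python
from h import *
plan((.50,-.09,.13,-9.5,37),(.605,-.0846,.012,-9.5,37))
s=robot.observe(); print(np.round(s['tcp_rot'],3).tolist(), np.round(s['q'],1).tolist())
c=grab('wrist','w3'); t=grab('top','top3')['color']
a=cv2.resize(c['color'],(480,360)); b=cv2.resize(t[110:230,240:400],None,fx=3,fy=3,interpolation=cv2.INTER_CUBIC)
b=cv2.resize(b,(480,360)) if 0 else b
im=np.zeros((720,480,3),np.uint8); im[:360]=a; im[360:]=b
im=cv2.resize(np.hstack([a,b[:, :]]),(800,300)) if 0 else np.hstack([a[:, :400],b[:360,80:480]])
cv2.imwrite('pics/w3b.png',im[:,:,::-1])
```

```text
t 10.70 p [ 0.5079 -0.0894  0.1309] F [ -7.8 -12.3  12.1] w 0.0853
[-0.0024, 0.0108, -0.0003] [-0.009, 0.0026, -0.0051] rows 0.2
[-0.0024, 0.0108, -0.0003] [0.0091, -0.0269, 0.2028] rows 3.8
[[0.798, -0.163, 0.581], [-0.134, -0.987, -0.093], [0.588, -0.003, -0.809]] [81.4, -14.6, -67.8, 133.3, -43.2, 20.4, -52.9]
```

View pics/w3b.png

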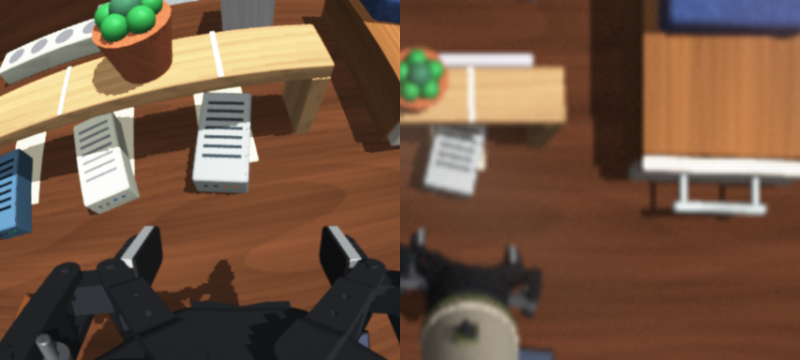

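Run:
```python
from h import *
plan((.592,-.085,.12,-10,37))
```

```text
t 10.80 p [ 0.5076 -0.0889  0.1302] F [-0.1 -0.  -0.7] w 0.0853
[-0.0063, 0.012, 0.0049] [0.0813, -0.0233, 0.0757] rows 2.0
```

Call:
play_rows --steps '[[[-0.006,0.012,0.005],[0.04,-0.01,0.04],1],[[-0.006,0.012,0.005],[0.08,-0.023,0.076],1],[[-0.006,0.012,0.005],[0.081,-0.023,0.076],1],[[-0.006,0.012,0.005],[0.081,-0.023,0.076],1],[[-0.006,0.012,0.005],[0.081,-0.023,0.076],1]]'

```text
time_s: 11.22
position: [0.5407, -0.0921, 0.1269]
tcp_rot: [[0.805, -0.179, 0.566], [-0.145, -0.984, -0.105], [0.575, 0.003, -0.818]]
contact_force: [-1.6, -0.4, 0.2]
gripper_width: 0.0856
```

Run:
```python
from h import *
plan((.599,-.085,.012,-10,37))
s=robot.observe(); print(np.round(s['q'],1).tolist())
```

```text
t 11.22 p [ 0.5407 -0.0921  0.1269] F [-1.6 -0.4  0.2] w 0.0856
[0.0035, 0.0209, -0.0017] [-0.027, -0.0237, 0.1683] rows 3.1
[80.9, -1.2, -74.4, 128.8, 4.8, 16.6, -98.3]
```

Call:
play_rows --steps '[[[0,0.02,0],[0.065,-0.01,0.046],1],[[0,0.02,0],[0.065,-0.01,0.046],1],[[0,0.02,0],[0.065,-0.01,0.046],1],[[0,0.02,0],[0.065,-0.01,0.046],1],[[0,0.02,0],[0.065,-0.01,0.046],1]]'

```text
time_s: 11.63
position: [0.6031, -0.0922, 0.1257]
tcp_rot: [[0.788, -0.173, 0.591], [-0.138, -0.985, -0.105], [0.6, 0.001, -0.8]]
contact_force: [0.2, 0.5, 0.2]
gripper_width: 0.0852
```

Run:
```python
from h import *
plan((.599,-.085,.012,-10,37))
s=robot.observe(); print(np.round(s['q'],1).tolist())
```

```text
t 11.63 p [ 0.6031 -0.0922  0.1257] F [0.2 0.5 0.2] w 0.0852
[0.0006, 0.0011, 0.0008] [-0.0966, -0.0088, 0.117] rows 2.7
[58.3, 10.8, -58.1, 122.8, 43.7, 18.9, -133.9]
```

Call:
play_rows --steps '[[[0,0,0],[-0.05,-0.009,0.058],1],[[0,0,0],[-0.075,-0.009,0.09],1],[[0,0,0],[-0.097,-0.009,0.117],1],[[0,0,0],[-0.097,-0.009,0.117],1],[[0,0,0],[-0.097,-0.009,0.117],1],[[0,0,0],[-0.097,-0.009,0.117],1]]'

```text
time_s: 12.13
position: [0.5965, -0.0895, 0.0325]
tcp_rot: [[0.802, -0.181, 0.57], [-0.148, -0.984, -0.103], [0.579, -0.002, -0.815]]
contact_force: [-0.3, -0.2, -0.1]
gripper_width: 0.0852
```

Run:
```python
from h import *
plan((.599,-.085,.012,-10,37))
s=robot.observe(); print(np.round(s['q'],1).tolist())
```

```text
t 12.13 p [ 0.5965 -0.0895  0.0325] F [-0.3 -0.2 -0.1] w 0.0852
[0.0018, 0.018, -0.0043] [-0.014, -0.0064, 0.0236] rows 0.5
[13.1, 15.1, -10.9, 127.8, 72.6, 7.1, -167.3]
```

Run:
```python
from h import *
plan((.59,-.088,.14,-10,10))
```

```text
t 12.13 p [ 0.5965 -0.0895  0.0325] F [-0.3 -0.2 -0.1] w 0.0852
[0.0007, -0.282, -0.0047] [0.0758, -0.0006, -0.122] rows 3.5
```

Call:
play_rows --steps '[[[0,0,0],[0.03,0,-0.055],1],[[0,0,0],[0.05,0,-0.12],1],[[0,-0.05,0],[0.05,0,-0.135],1],[[0,-0.12,0],[0.05,0,-0.135],1],[[0,-0.2,0],[0.05,0,-0.135],1],[[0,-0.28,0],[0.05,0,-0.135],1],[[0,-0.28,0],[0.05,0,-0.135],1],[[0,-0.28,0],[0.05,0,-0.135],1]]'

```text
time_s: 12.8
position: [0.5713, -0.085, 0.1409]
tcp_rot: [[0.968, -0.18, 0.175], [-0.178, -0.984, -0.028], [0.177, -0.004, -0.984]]
contact_force: [0.1, -1.7, -1.1]
gripper_width: 0.0855
```

Run:
```python
from h import *
plan((.58,-.088,.14,-10,28),(.592,-.085,.012,-10,28))
s=robot.observe(); print(np.round(s['q'],1).tolist())
```

```text
t 12.80 p [ 0.5713 -0.085   0.1409] F [ 0.1 -1.7 -1.1] w 0.0855
[-0.0009, 0.1977, -0.0049] [0.0117, 0.0019, 0.0033] rows 2.5
[-0.0009, 0.1977, -0.0049] [-0.0038, -0.0043, 0.1739] rows 3.1
[40.5, 17.1, -41.9, 102.0, 15.5, 55.8, -107.3]
```

Call:
play_rows --steps '[[[0,0.1,0],[0.006,0,0.002],1],[[0,0.198,0],[0.012,0.002,0.003],1],[[0,0.198,0],[0.012,0.002,0.003],1],[[0,0.198,0],[0.005,0,0.06],1],[[0,0.198,0],[0,-0.002,0.12],1],[[0,0.198,0],[-0.004,-0.004,0.16],1],[[0,0.198,0],[-0.004,-0.004,0.174],1],[[0,0.198,0],[-0.004,-0.004,0.174],1],[[0,0.198,0],[-0.004,-0.004,0.174],1]]'

```text
time_s: 13.55
position: [0.5901, -0.0838, 0.0087]
tcp_rot: [[0.868, -0.179, 0.463], [-0.159, -0.984, -0.082], [0.47, -0.002, -0.883]]
contact_force: [0.4, -0.2, -0.2]
gripper_width: 0.0856
```

Run:
```python
from h import *
plan((.592,-.085,.012,-10,28))
s=robot.observe(); print(np.round(s['q'],1).tolist())
```

```text
t 13.55 p [ 0.5901 -0.0838  0.0087] F [ 0.4 -0.2 -0.2] w 0.0856
[0.0004, -0.0005, -0.0035] [0.0045, 0.0011, -0.0026] rows 0.1
[26.6, 19.8, -26.2, 122.7, 46.9, 15.9, -139.3]
```

Call:
play_rows --steps '[[[0,0,0],[0.002,0,-0.004],-1],[[0,0,0],[0.002,0,-0.004],-1],[[0,0,0],[0.002,0,-0.004],-1],[[0,0,0],[0.002,0,-0.004],-1],[[0,0,0],[0.002,0,-0.004],-1],[[0,0,0],[0.002,0,-0.004],-1],[[0,0,0],[0.002,0,-0.004],-1]]'

```text
time_s: 14.13
position: [0.5924, -0.0842, 0.0156]
tcp_rot: [[0.865, -0.18, 0.469], [-0.159, -0.984, -0.083], [0.476, -0.003, -0.879]]
contact_force: [-3.7, 1.4, 8.7]
gripper_width: 0.0549
```

Run:
```python
from h import *
b=np.array([.6695,-.0945]); u=np.array([.9997,.0245])
for X in (-.07,-.05,-.042): plan((*(b+X*u),.0125,1.4,28))
s=robot.observe(); print(np.round(s['q'],1).tolist(),np.round(s['tcp_rot'],3).tolist())
```

```text
t 14.13 p [ 0.5924 -0.0842  0.0156] F [-3.7  1.4  8.7] w 0.0549
[0.0603, -0.0048, -0.116] [0.0088, 0.014, 0.0094] rows 1.6
t 14.13 p [ 0.5924 -0.0842  0.0156] F [-3.7  1.4  8.7] w 0.0549
[0.0603, -0.0048, -0.116] [0.0317, 0.0086, 0.0218] rows 1.6
t 14.13 p [ 0.5924 -0.0842  0.0156] F [-3.7  1.4  8.7] w 0.0549
[0.0603, -0.0048, -0.116] [0.0409, 0.0064, 0.0268] rows 1.6
[27.5, 19.3, -27.2, 122.5, 46.1, 16.3, -138.5] [[0.865, -0.18, 0.469], [-0.159, -0.984, -0.083], [0.476, -0.003, -0.879]]
```

Run:
```python
from h import *
b=np.array([.6695,-.0945]); u=np.array([.9997,.0245])
for X in (-.065,-.05,-.044): plan((*(b+X*u),.0155,1.4,28))
```

```text
t 14.13 p [ 0.5924 -0.0842  0.0156] F [-3.7  1.4  8.7] w 0.0549
[0.0603, -0.0048, -0.116] [0.0164, 0.0127, 0.0089] rows 1.6
t 14.13 p [ 0.5924 -0.0842  0.0156] F [-3.7  1.4  8.7] w 0.0549
[0.0603, -0.0048, -0.116] [0.0336, 0.0086, 0.0183] rows 1.6
t 14.13 p [ 0.5924 -0.0842  0.0156] F [-3.7  1.4  8.7] w 0.0549
[0.0603, -0.0048, -0.116] [0.0405, 0.007, 0.022] rows 1.6
```

Call:
play_rows --steps '[[[0.02,-0.002,-0.04],[0.006,0.005,0.003],-1],[[0.04,-0.003,-0.08],[0.011,0.01,0.006],-1],[[0.06,-0.005,-0.116],[0.016,0.013,0.009],-1],[[0.06,-0.005,-0.116],[0.022,0.011,0.012],-1],[[0.06,-0.005,-0.116],[0.028,0.01,0.015],-1],[[0.06,-0.005,-0.116],[0.034,0.009,0.018],-1],[[0.06,-0.005,-0.116],[0.034,0.009,0.018],-1],[[0.06,-0.005,-0.116],[0.034,0.009,0.018],-1]]'

```text
time_s: 14.8
position: [0.6202, -0.0971, 0.0156]
tcp_rot: [[0.883, 0.023, 0.47], [0.02, -1.0, 0.01], [0.47, 0.001, -0.883]]
contact_force: [1.3, -3.8, 6.4]
gripper_width: 0.0546
```

Run:
```python
from h import *
b=np.array([.6695,-.0945]); u=np.array([.9997,.0245])
s=robot.observe();z=s['position'][2]; print(np.round(s['q'],1).tolist(),(np.array(s['position'])[:2]-b)@u)
for X in (-.045,-.040): plan((*(b+X*u),z,1.4,28))
```

```text
[43.5, 25.8, -40.4, 117.1, 38.4, 18.1, -112.8] -0.049334069456844994
t 14.80 p [ 0.6202 -0.0971  0.0156] F [ 1.3 -3.8  6.4] w 0.0546
[0.001, -0.0002, -0.0008] [0.0051, -0.0019, 0.0027] rows 0.1
t 14.80 p [ 0.6202 -0.0971  0.0156] F [ 1.3 -3.8  6.4] w 0.0546
[0.001, -0.0002, -0.0008] [0.011, -0.0019, 0.0058] rows 0.2
```

Call:
play_rows --steps '[[[0.001,0,-0.001],[0.003,-0.002,0.0015],-1],[[0.001,0,-0.001],[0.005,-0.002,0.0027],-1],[[0.001,0,-0.001],[0.008,-0.002,0.004],-1],[[0.001,0,-0.001],[0.008,-0.002,0.004],-1]]'

```text
time_s: 15.13
position: [0.6263, -0.0947, 0.0156]
tcp_rot: [[0.883, 0.026, 0.469], [0.023, -1.0, 0.012], [0.469, 0.001, -0.883]]
contact_force: [-4.2, -2.5, 10.6]
gripper_width: 0.0547
```

Call:
play_rows --steps '[[[0,0,0],[0.003,0,0.0015],-1],[[0,0,0],[0.005,0,0.0027],-1],[[0,0,0],[0.005,0,0.0027],-1]]'

```text
time_s: 15.38
position: [0.6292, -0.0945, 0.0153]
tcp_rot: [[0.884, 0.026, 0.467], [0.024, -1.0, 0.011], [0.467, 0.002, -0.884]]
contact_force: [-19.1, -0.3, 24.5]
gripper_width: 0.0548
```

Call:
play_rows --steps '[[[0,0,0],[0.003,0,0.0015],-1],[[0,0,0],[0.005,0,0.0027],-1],[[0,0,0],[0.005,0,0.0027],-1]]'

```text
time_s: 15.63
position: [0.6306, -0.0946, 0.0143]
tcp_rot: [[0.886, 0.027, 0.462], [0.025, -1.0, 0.009], [0.462, 0.004, -0.887]]
contact_force: [-40.5, -1.4, 44.1]
gripper_width: 0.0547
```

Call:
play_rows --steps '[[[0,0,0],[-0.005,0,-0.0027],-1],[[0,0,0],[-0.005,0,-0.0027],-1],[[0,0,0],[-0.005,0,-0.0027],1],[[0,0,0],[-0.005,0,-0.0027],1],[[0,0,0],[-0.005,0,-0.0027],1],[[0,0,0],[-0.005,0,-0.0027],1],[[0,0,0],[-0.005,0,-0.04],1],[[0,0,0],[-0.01,0,-0.1],1],[[0,0,0],[-0.01,0,-0.16],1],[[0,0,0],[-0.01,0,-0.16],1]]'

```text
time_s: 16.47
position: [0.5705, -0.0947, 0.1176]
tcp_rot: [[0.884, 0.029, 0.466], [0.025, -1.0, 0.014], [0.466, -0.001, -0.885]]
contact_force: [-0.3, -0.9, 0.6]
gripper_width: 0.0857
```

Run:
```python
from h import *
plan((.592,.042,.12,11.7,28))
s=robot.observe(); p=np.array(s['position']);R=np.array(s['tcp_rot'])
c=grab('wrist','w4')
cv2.imwrite('pics/w4b.png',cv2.resize(c['color'][:,:,::-1],(800,600),interpolation=cv2.INTER_CUBIC))
print(np.round(s['q'],1).tolist(),p.tolist(),R.tolist())
```

```text
t 16.47 p [ 0.5705 -0.0947  0.1176] F [-0.3 -0.9  0.6] w 0.0857
[0.0519, 0.0025, -0.0991] [0.0314, -0.1813, 0.013] rows 3.3
[69.4, 13.7, -64.8, 118.7, 16.4, 28.5, -92.7] [0.5705186361404597, -0.09466305292772693, 0.11759338514066114] [[0.8844459332235961, 0.02850126295134763, 0.46577147745908654], [0.024912177542693568, -0.999593541101328, 0.013861313018217672], [0.465977225424509, -0.0006562001873184556, -0.8847964708264779]]
```

View pics/w4b.png

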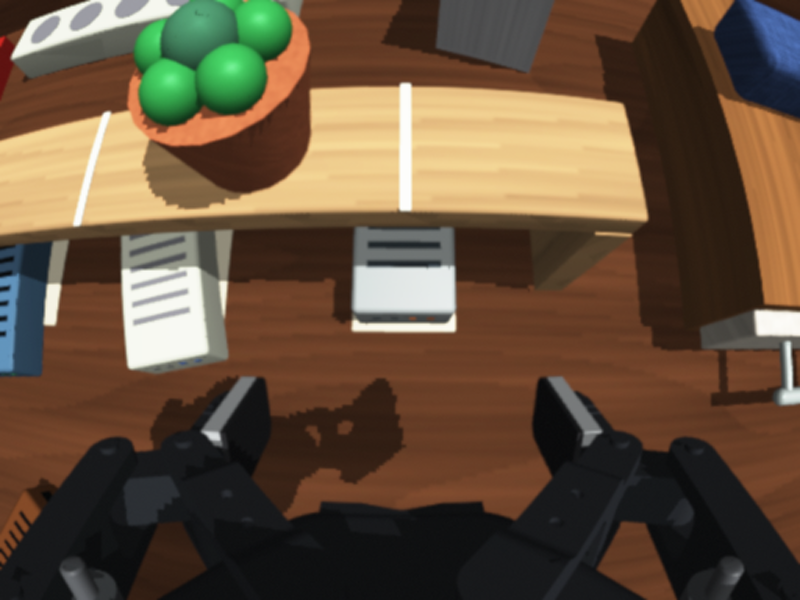

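Run:
```python
from h import *
c=load('w4'); p=np.array([.5705186,-.0946631,.1175934]);R=np.array([[0.88444593,0.02850126,0.46577148],[0.02491218,-0.99959354,0.01386131],[0.46597723,-0.0006562,-0.88479647]])
f=lambda q,z:np.round(wray(c,(q[0]+.5)*.64-.5,(q[1]+.5)*.64-.5,z,p,R)[:2],4).tolist()
print('pad0 front',f((352,331),0),f((456,331),0))
print('grey bottom',f((355,322),0),f((455,322),0),'top front',f((352,310),.036),f((456,310),.036),'top back',f((355,228),.036),f((455,228),.036))
print('white bottom',f((131,372),0),f((228,360),0),'top front',f((127,361),.036),f((213,351),.036),'top far',f((121,237),.036),f((199,233),.036))
print('pad1 right',f((221,317),0),f((233,235),0),'pad2 right',f((57,325),0),f((69,240),0),'board',f((0,240),.1),f((648,232),.1))
```

```text
pad0 front [0.6068, -0.0635] [0.6085, -0.126]
grey bottom [0.6123, -0.065] [0.614, -0.1254] top front [0.6123, -0.067] [0.6139, -0.1218] top back [0.6586, -0.0661] [0.6602, -0.1214]
white bottom [0.5729, 0.0863] [0.5856, 0.0141] top front [0.5779, 0.0662] [0.5872, 0.0093] top far [0.6547, 0.0847] [0.6558, 0.0274]
pad1 right [0.6126, 0.0215] [0.6679, 0.02] pad2 right [0.6015, 0.1618] [0.6678, 0.1649] board [0.6325, 0.1286] [0.6384, -0.2026]
```

Run:
```python
from h import *
plan((.572,.037,.118,12,28),(.595,.042,.013,12,28))
```

```text
t 16.52 p [ 0.5706 -0.0958  0.1196] F [1.9 1.2 1.3] w 0.0854
[0.0551, 0.0015, -0.1022] [0.005, -0.177, 0.0048] rows 3.2
[0.0551, 0.0015, -0.1022] [-0.0332, -0.183, 0.1429] rows 2.6
```

Call:
play_rows --steps '[[[0.055,0.001,-0.102],[0.005,-0.177,0.005],1],[[0.055,0.001,-0.102],[0.005,-0.177,0.005],1],[[0.055,0.001,-0.102],[0.005,-0.177,0.005],1],[[0.055,0.001,-0.102],[0.005,-0.177,0.005],1],[[0.055,0.001,-0.102],[0.005,-0.177,0.005],1],[[0.055,0.001,-0.102],[0.005,-0.177,0.005],1],[[0.055,0.001,-0.102],[0.005,-0.177,0.005],1]]'

```text
time_s: 17.1
position: [0.5724, 0.0367, 0.1143]
tcp_rot: [[0.865, 0.207, 0.456], [0.182, -0.978, 0.099], [0.467, -0.003, -0.884]]
contact_force: [0.1, -0.4, -0.1]
gripper_width: 0.0857
```

Run:
```python
from h import *
plan((.572,.037,.118,12,28),(.595,.042,.013,12,28))
print(np.round(robot.observe()['q'],1).tolist())
```

```text
t 17.10 p [0.5724 0.0367 0.1143] F [ 0.1 -0.4 -0.1] w 0.0857
[-0.0013, 0.0018, -0.0015] [0.002, -0.0005, -0.0046] rows 0.1
[-0.0013, 0.0018, -0.0015] [-0.0357, -0.0003, 0.1339] rows 2.6
[56.5, 13.1, -65.7, 119.8, 19.2, 27.9, -98.6]
```

Descend, close.

Call:
play_rows --steps '[[[0,0,0],[-0.015,0,0.05],1],[[0,0,0],[-0.027,0,0.1],1],[[0,0,0],[-0.036,0,0.133],1],[[0,0,0],[-0.036,0,0.133],1],[[0,0,0],[-0.036,0,0.133],1],[[0,0,0],[-0.036,0,0.133],-1],[[0,0,0],[-0.036,0,0.133],-1],[[0,0,0],[-0.036,0,0.133],-1],[[0,0,0],[-0.036,0,0.133],-1],[[0,0,0],[-0.036,0,0.133],-1]]'

```text
time_s: 17.93
position: [0.5963, 0.0419, 0.0168]
tcp_rot: [[0.863, 0.206, 0.461], [0.181, -0.978, 0.099], [0.472, -0.002, -0.882]]
contact_force: [-3.1, 0.7, 7.3]
gripper_width: 0.0547
```

Call:
play_rows --steps '[[[0,0,0],[0,0,0],-1],[[0,0,0],[0,0,0],-1]]'

```text
time_s: 18.1
position: [0.5963, 0.0418, 0.0167]
tcp_rot: [[0.863, 0.206, 0.461], [0.181, -0.978, 0.099], [0.472, -0.002, -0.882]]
contact_force: [-3.1, 0.5, 5.6]
gripper_width: 0.0548
```

Run:
```python
from h import *
b=np.array([.6658,.0505]); u=np.array([.9997,.0245])
s=robot.observe();z=s['position'][2]; print(np.round(s['q'],1).tolist(),(np.array(s['position'])[:2]-b)@u)
for X in (-.062,-.046): plan((*(b+X*u),z,1.5,28))
```

```text
[32.5, 22.8, -42.4, 121.5, 42.1, 16.8, -119.9] -0.06974044461963308
t 18.10 p [0.5963 0.0418 0.0167] F [-3.1  0.5  5.6] w 0.0548
[-0.0554, -0.0014, 0.1015] [0.0104, -0.0072, 0.0056] rows 1.5
t 18.10 p [0.5963 0.0418 0.0167] F [-3.1  0.5  5.6] w 0.0548
[-0.0554, -0.0014, 0.1015] [0.0289, -0.0033, 0.0155] rows 1.5
```

Call:
play_rows --steps '[[[-0.018,0,0.034],[0.004,-0.003,0.002],-1],[[-0.037,-0.001,0.068],[0.007,-0.005,0.004],-1],[[-0.055,-0.001,0.101],[0.01,-0.007,0.006],-1],[[-0.055,-0.001,0.101],[0.017,-0.006,0.009],-1],[[-0.055,-0.001,0.101],[0.024,-0.004,0.013],-1],[[-0.055,-0.001,0.101],[0.029,-0.003,0.0155],-1],[[-0.055,-0.001,0.101],[0.029,-0.003,0.0155],-1],[[-0.055,-0.001,0.101],[0.029,-0.003,0.0155],-1]]'

```text
time_s: 18.77
position: [0.6208, 0.05, 0.0168]
tcp_rot: [[0.882, 0.028, 0.471], [0.024, -1.0, 0.015], [0.471, -0.002, -0.882]]
contact_force: [1.3, 1.3, 7.0]
gripper_width: 0.0545
```

Run:
```python
from h import *
b=np.array([.6658,.0505]); u=np.array([.9997,.0245])
s=robot.observe();z=s['position'][2]; print(np.round(s['q'],1).tolist(),(np.array(s['position'])[:2]-b)@u)
for X in (-.046,-.040): plan((*(b+X*u),z,1.5,28))
```

```text
[17.1, 22.3, -30.5, 118.6, 48.1, 19.4, -139.8] -0.04503362001291194
t 18.77 p [0.6208 0.05   0.0168] F [1.3 1.3 7. ] w 0.0545
[-0.0017, -0.001, 0.0006] [-0.0011, 0.0008, -0.0006] rows 0.0
t 18.77 p [0.6208 0.05   0.0168] F [1.3 1.3 7. ] w 0.0545
[-0.0017, -0.001, 0.0006] [0.0059, 0.0008, 0.0032] rows 0.1
```

Call:
play_rows --steps '[[[-0.001,0,0],[0.003,0.001,0.0016],-1],[[-0.001,0,0],[0.006,0.001,0.0032],-1],[[-0.001,0,0],[0.006,0.001,0.0032],-1]]'

```text
time_s: 19.02
position: [0.6253, 0.0496, 0.0167]
tcp_rot: [[0.882, 0.028, 0.47], [0.024, -1.0, 0.013], [0.47, -0.0, -0.883]]
contact_force: [-5.6, 0.3, 14.0]
gripper_width: 0.0544
```

Call:
play_rows --steps '[[[0,0,0],[0.002,0,0.001],-1],[[0,0,0],[0.004,0,0.002],-1],[[0,0,0],[0.004,0,0.002],-1]]'

```text
time_s: 19.27
position: [0.6261, 0.0497, 0.0163]
tcp_rot: [[0.884, 0.028, 0.467], [0.025, -1.0, 0.011], [0.467, 0.002, -0.884]]
contact_force: [-28.3, 0.5, 33.6]
gripper_width: 0.0551
```

Call:
play_rows --steps '[[[0,0,0],[-0.003,0,-0.0016],-1],[[0,0,0],[-0.003,0,-0.0016],-1],[[0,0,0],[-0.003,0,-0.0016],1],[[0,0,0],[-0.003,0,-0.0016],1],[[0,0,0],[-0.003,0,-0.0016],1],[[0,0,0],[-0.003,0,-0.0016],1],[[0,0,0],[-0.005,0,-0.04],1],[[0,0,0],[-0.01,0,-0.1],1],[[0,0,0],[-0.01,0,-0.16],1],[[0,0,0],[-0.01,0,-0.16],1]]'

```text
time_s: 20.1
position: [0.564, 0.0482, 0.1202]
tcp_rot: [[0.883, 0.028, 0.469], [0.026, -1.0, 0.012], [0.469, 0.002, -0.883]]
contact_force: [1.1, 0.5, -0.6]
gripper_width: 0.0856
```

Run:
```python
from h import *
plan((.56,.196,.125,6,28))
print(np.round(robot.observe()['q'],1).tolist())
```

```text
t 20.10 p [0.564  0.0482 0.1202] F [ 1.1  0.5 -0.6] w 0.0856
[0.0238, 0.0006, -0.0426] [0.0033, -0.1971, -0.0059] rows 3.5
[36.3, 6.3, -48.7, 121.2, 19.8, 28.3, -114.8]
```

Call:
play_rows --steps '[[[0.024,0,-0.043],[0.003,-0.197,-0.006],1],[[0.024,0,-0.043],[0.003,-0.197,-0.006],1],[[0.024,0,-0.043],[0.003,-0.197,-0.006],1],[[0.024,0,-0.043],[0.003,-0.197,-0.006],1],[[0.024,0,-0.043],[0.003,-0.197,-0.006],1],[[0.024,0,-0.043],[0.003,-0.197,-0.006],1],[[0.024,0,-0.043],[0.003,-0.197,-0.006],1],[[0.024,0,-0.043],[0.003,-0.197,-0.006],1]]'

```text
time_s: 20.77
position: [0.5601, 0.1936, 0.1208]
tcp_rot: [[0.881, 0.103, 0.462], [0.091, -0.995, 0.048], [0.465, -0.0, -0.885]]
contact_force: [0.2, 0.4, 0.2]
gripper_width: 0.0853
```

Run:
```python
from h import *
plan((.575,.199,.013,6,28))
s=robot.observe(); np.save('w5pose.npy',np.c_[s['tcp_rot'],s['position']])
c=grab('wrist','w5')
cv2.imwrite('pics/w5b.png',cv2.resize(c['color'][:,:,::-1],(800,600),interpolation=cv2.INTER_CUBIC))
print(np.round(s['q'],1).tolist())
```

```text
t 20.77 p [0.5601 0.1936 0.1208] F [0.2 0.4 0.2] w 0.0853
[0.0004, 0.0032, -0.0011] [-0.0487, -0.0051, 0.1368] rows 2.6
[17.0, 11.6, -49.0, 116.7, 35.7, 34.6, -139.6]
```

View pics/w5b.png

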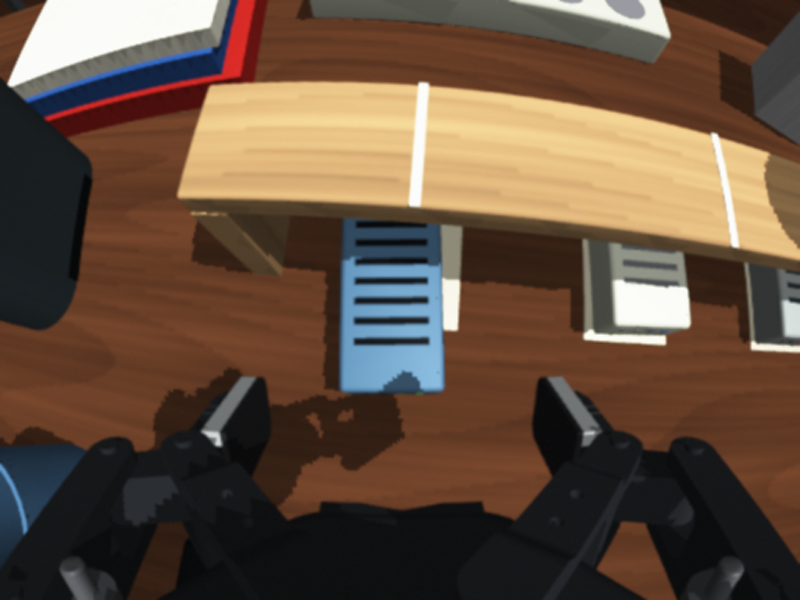

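Run:
```python
from h import *
c=load('w5'); im=c['color'][:,:,::-1]
cv2.imwrite('pics/w5c.png',cv2.resize(im[145:230,360:470],None,fx=7,fy=7,interpolation=cv2.INTER_CUBIC))
P=np.load('w5pose.npy');R,p=P[:,:3],P[:,3]
f=lambda q,z:np.round(wray(c,(q[0]+.5)*.64-.5,(q[1]+.5)*.64-.5,z,p,R)[:2],4).tolist()
print('blue top front',f((341,390),.036),f((443,392),.036),'far',f((344,220),.036),f((440,224),.036),'pad2 right',f((457,330),0),f((461,228),0))
print('white pad',f((585,339),0),f((666,345),0),'top box',f((613,333),.036),f((690,327),.036))
```

```text
blue top front [0.5574, 0.2254] [0.5619, 0.1725] far [0.6512, 0.236] [0.6542, 0.182] pad2 right [0.6014, 0.1643] [0.6679, 0.1665]
white pad [0.6034, 0.0809] [0.6043, 0.0187] top box [0.6019, 0.0779] [0.6101, 0.0229]
```

View pics/w5c.png

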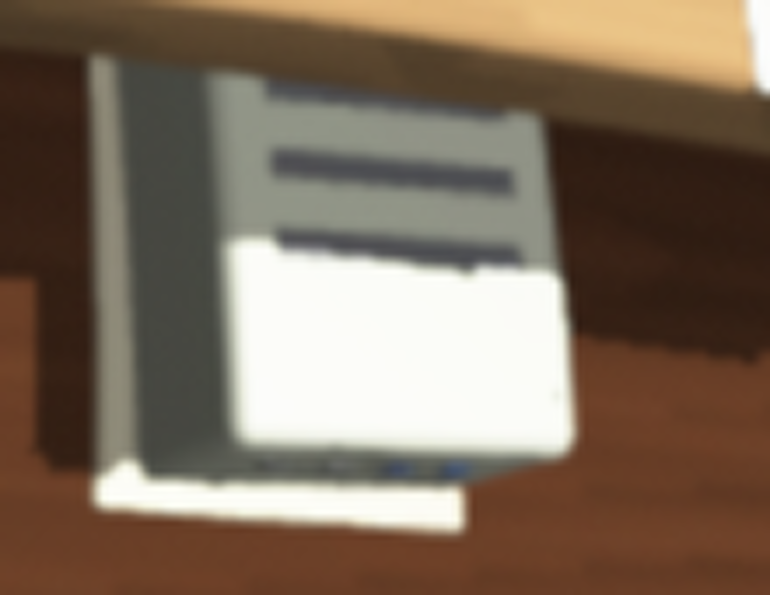

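Run:
```python
from h import *
c=load('w5')
P=np.load('w5pose.npy');R,p=P[:,:3],P[:,3]
f=lambda q,z:np.round(wray(c,360+(q[0]+.5)/7-.5,145+(q[1]+.5)/7-.5,z,p,R)[:2],4)
pf,pr=f((95,505),0),f((463,530),0); print('pad front',pf,pr,(pf+pr)/2,'pad left far',f((92,62),0))
print('box bl bottom',f((145,476),0),'left bottom far',f((118,64),0),'br bottom',f((470,484),0))
print('top front',f((240,440),.036),f((572,452),.036),'far',f((210,75),.036),f((545,118),.036))
```

```text
pad front [0.6034 0.0821] [0.6046 0.0192] [0.604   0.05065] pad left far [0.6703 0.0831]
box bl bottom [0.6082 0.0743] left bottom far [0.6706 0.0787] br bottom [0.6118 0.0178]
top front [0.607  0.0762] [0.6101 0.0231] far [0.6559 0.08  ] [0.6577 0.025 ]
```

Run:
```python
from h import *
plan((.5765,.2007,.013,6,28))
```

```text
t 20.82 p [0.5602 0.1935 0.1209] F [-0.1  0.1  0. ] w 0.0852
[0.0005, 0.0031, -0.0013] [-0.047, -0.0073, 0.1379] rows 2.6
```

Call:
play_rows --steps '[[[0,0.003,-0.001],[-0.015,-0.007,0.05],1],[[0,0.003,-0.001],[-0.035,-0.007,0.1],1],[[0,0.003,-0.001],[-0.047,-0.007,0.138],1],[[0,0.003,-0.001],[-0.047,-0.007,0.138],1],[[0,0.003,-0.001],[-0.047,-0.007,0.138],1],[[0,0.003,-0.001],[-0.047,-0.007,0.138],-1],[[0,0.003,-0.001],[-0.047,-0.007,0.138],-1],[[0,0.003,-0.001],[-0.047,-0.007,0.138],-1],[[0,0.003,-0.001],[-0.047,-0.007,0.138],-1],[[0,0.003,-0.001],[-0.047,-0.007,0.138],-1]]'

```text
time_s: 21.65
position: [0.578, 0.2027, 0.0163]
tcp_rot: [[0.876, 0.106, 0.471], [0.093, -0.994, 0.051], [0.474, -0.001, -0.881]]
contact_force: [-2.8, -0.6, 6.4]
gripper_width: 0.0546
```

Call:
play_rows --steps '[[[0,0,0],[0,0,0],-1],[[0,0,0],[0,0,0],-1]]'

```text
time_s: 21.82
position: [0.578, 0.2027, 0.0163]
tcp_rot: [[0.876, 0.106, 0.471], [0.093, -0.994, 0.051], [0.474, -0.001, -0.881]]
contact_force: [-1.8, -1.0, 6.7]
gripper_width: 0.0546
```

Run:
```python
from h import *
b=np.array([.6622,.1967]); u=np.array([.9997,.0245])
s=robot.observe();z=s['position'][2]; print(np.round(s['q'],1).tolist(),(np.array(s['position'])[:2]-b)@u)
for X in (-.077,-.046): plan((*(b+X*u),z,1.4,28))
```

```text
[3.8, 23.3, -36.6, 119.2, 61.4, 26.9, -163.9] -0.08403692097977947
t 21.82 p [0.578  0.2027 0.0163] F [-1.8 -1.   6.7] w 0.0546
[-0.0247, -0.0033, 0.0455] [0.0075, 0.0115, 0.004] rows 0.7
t 21.82 p [0.578  0.2027 0.0163] F [-1.8 -1.   6.7] w 0.0546
[-0.0247, -0.0033, 0.0455] [0.0437, 0.0148, 0.0235] rows 0.9
```

Call:
play_rows --steps '[[[-0.012,-0.002,0.023],[0.004,0.006,0.002],-1],[[-0.025,-0.003,0.045],[0.0075,0.0115,0.004],-1],[[-0.025,-0.003,0.045],[0.014,0.012,0.0075],-1],[[-0.025,-0.003,0.045],[0.02,0.0125,0.011],-1]]'

```text
time_s: 22.15
position: [0.5958, 0.1964, 0.0163]
tcp_rot: [[0.882, 0.027, 0.47], [0.024, -1.0, 0.013], [0.47, 0.0, -0.883]]
contact_force: [-7.7, -0.8, 12.6]
gripper_width: 0.0548
```

Run:
```python
from h import *
b=np.array([.6622,.1967]); u=np.array([.9997,.0245])
s=robot.observe();z=s['position'][2]; print(np.round(s['q'],1).tolist(),(np.array(s['position'])[:2]-b)@u)
for X in (-.06,-.046): plan((*(b+X*u),z,1.4,28))
```

```text
[2.4, 24.9, -35.2, 116.4, 60.9, 29.8, -166.6] -0.06638097274445254
t 22.15 p [0.5958 0.1964 0.0163] F [-7.7 -0.8 12.6] w 0.0548
[-0.0007, -0.0003, 0.0014] [0.0075, 0.0018, 0.004] rows 0.2
t 22.15 p [0.5958 0.1964 0.0163] F [-7.7 -0.8 12.6] w 0.0548
[-0.0007, -0.0003, 0.0014] [0.024, 0.0019, 0.0128] rows 0.5
```

Good (q7 −166.6, still inside its range). Continue.

Call:
play_rows --steps '[[[0,0,0.001],[0.006,0.001,0.0032],-1],[[0,0,0.001],[0.012,0.0015,0.0064],-1],[[0,0,0.001],[0.018,0.0015,0.0096],-1],[[0,0,0.001],[0.022,0.0015,0.0117],-1],[[0,0,0.001],[0.022,0.0015,0.0117],-1]]'

```text
time_s: 22.57
position: [0.6153, 0.1955, 0.0163]
tcp_rot: [[0.882, 0.025, 0.47], [0.022, -1.0, 0.013], [0.47, -0.001, -0.883]]
contact_force: [2.2, 2.0, 3.1]
gripper_width: 0.0549
```

Run:
```python
from h import *
b=np.array([.6622,.1967]); u=np.array([.9997,.0245])
s=robot.observe();z=s['position'][2]; print(np.round(s['q'],1).tolist(),(np.array(s['position'])[:2]-b)@u)
for X in (-.04,): plan((*(b+X*u),z,1.4,28))
```

```text
[2.9, 26.7, -35.1, 113.9, 60.4, 30.3, -164.6] -0.046897002086697684
t 22.57 p [0.6153 0.1955 0.0163] F [2.2 2.  3.1] w 0.0549
[-0.0009, -0.0006, -0.0] [0.0081, -0.0, 0.0043] rows 0.2
```

Call:
play_rows --steps '[[[0,0,0],[0.003,0,0.0016],-1],[[0,0,0],[0.006,0,0.0032],-1],[[0,0,0],[0.006,0,0.0032],-1]]'

```text
time_s: 22.82
position: [0.62, 0.1958, 0.0163]
tcp_rot: [[0.882, 0.025, 0.47], [0.022, -1.0, 0.013], [0.47, -0.001, -0.883]]
contact_force: [-2.9, 0.6, 7.1]
gripper_width: 0.0548
```

Call:
play_rows --steps '[[[0,0,0],[0.002,0,0.001],-1],[[0,0,0],[0.004,0,0.002],-1],[[0,0,0],[0.004,0,0.002],-1]]'

```text
time_s: 23.07
position: [0.6231, 0.1959, 0.0163]
tcp_rot: [[0.882, 0.025, 0.47], [0.022, -1.0, 0.013], [0.47, -0.001, -0.883]]
contact_force: [-4.0, 0.2, 8.6]
gripper_width: 0.0548
```

Call:
play_rows --steps '[[[0,0,0],[0.002,0,0.001],-1],[[0,0,0],[0.003,0,0.0016],-1],[[0,0,0],[0.003,0,0.0016],-1]]'

```text
time_s: 23.32
position: [0.6249, 0.1959, 0.0163]
tcp_rot: [[0.883, 0.025, 0.469], [0.022, -1.0, 0.012], [0.469, -0.0, -0.883]]
contact_force: [-10.5, -0.9, 15.9]
gripper_width: 0.0549
```

Call:
play_rows --steps '[[[0,0,0],[0.002,0,0.001],-1],[[0,0,0],[0.003,0,0.0016],-1],[[0,0,0],[0.003,0,0.0016],-1]]'

```text
time_s: 23.57
position: [0.6251, 0.1959, 0.0161]
tcp_rot: [[0.884, 0.025, 0.467], [0.023, -1.0, 0.01], [0.467, 0.002, -0.884]]
contact_force: [-32.6, -5.6, 34.3]
gripper_width: 0.0547
```

Call:
play_rows --steps '[[[0,0,0],[-0.003,0,-0.0016],-1],[[0,0,0],[-0.003,0,-0.0016],-1],[[0,0,0],[-0.003,0,-0.0016],1],[[0,0,0],[-0.003,0,-0.0016],1],[[0,0,0],[-0.003,0,-0.0016],1],[[0,0,0],[-0.003,0,-0.0016],1],[[0,0,0],[-0.005,0,-0.04],1],[[0,0,0],[-0.01,0,-0.1],1],[[0,0,0],[-0.01,0,-0.16],1],[[0,0,0],[-0.01,0,-0.16],1]]'

```text
time_s: 24.4
position: [0.5636, 0.196, 0.1211]
tcp_rot: [[0.882, 0.028, 0.471], [0.024, -1.0, 0.013], [0.471, -0.0, -0.882]]
contact_force: [0.9, 0.9, 0.3]
gripper_width: 0.0856
```

Run:
```python
from h import *
plan((.565,.05,.12,1.4,28))
print(np.round(robot.observe()['q'],1).tolist())
```

```text
t 24.40 p [0.5636 0.196  0.1211] F [0.9 0.9 0.3] w 0.0856
[-0.0012, -0.0009, 0.0018] [-0.0038, 0.1946, -0.0005] rows 3.5
[13.1, 12.2, -46.9, 115.9, 39.4, 36.7, -147.8]
```

Run:
```python
from h import *
s=robot.observe(); np.save('w6pose.npy',np.c_[s['tcp_rot'],s['position']])
c=grab('wrist','w6')
```

Call:
play_rows --steps '[[[0,0,0.002],[-0.004,0.195,0],1],[[0,0,0.002],[-0.004,0.195,0],1],[[0,0,0.002],[-0.004,0.195,0],1],[[0,0,0.002],[-0.004,0.195,0],1],[[0,0,0.002],[-0.004,0.195,0],1],[[0,0,0.002],[-0.004,0.195,0],1],[[0,0,0.002],[-0.004,0.195,0],1],[[0,0,0.002],[-0.004,0.195,0],1]]'

```text
time_s: 25.12
position: [0.565, 0.0485, 0.1142]
tcp_rot: [[0.885, 0.024, 0.466], [0.02, -1.0, 0.012], [0.466, -0.001, -0.885]]
contact_force: [0.3, 0.1, 0.1]
gripper_width: 0.0851
```

Run:
```python
from h import *
s=robot.observe(); np.save('w7pose.npy',np.c_[s['tcp_rot'],s['position']])
c=grab('wrist','w7'); b=load('w6')
k=lambda c:cv2.resize(c['color'][135:235,200:320,::-1],(400,333),interpolation=cv2.INTER_CUBIC)
k=lambda c:cv2.resize(c['color'][135:225,205:305,::-1],(600,540),interpolation=cv2.INTER_CUBIC)[:, :]
im=np.hstack([cv2.resize(k(b),(400,360)),cv2.resize(k(c),(400,360))])
cv2.imwrite('pics/w67.png',im)
print(np.round(s['q'],1).tolist(),s['position'])
```

```text
[34.6, 7.1, -47.3, 121.3, 21.1, 27.9, -116.3] [0.56502766 0.04849175 0.11417976]
```

View pics/w67.png

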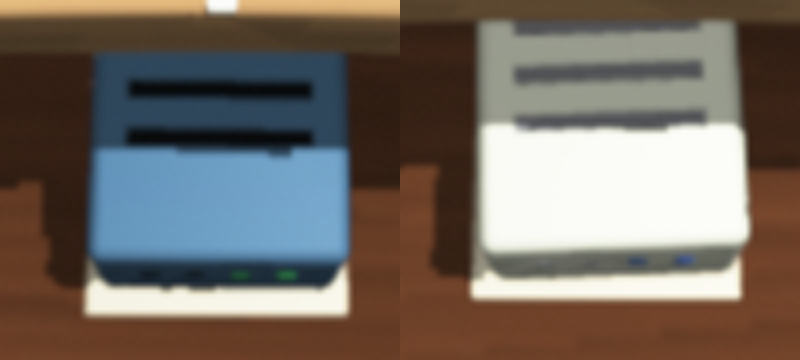

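Run:
```python
from h import *
def F(n,off):
    c=load(n);P=np.load(n+'pose.npy')
    return lambda q,z:wray(c,205+(q[0]-off+.5)/4-.5,135+(q[1]+.5)/4-.5,z,P[:,3],P[:,:3])[:2]
def rep(n,a,b):
    d=a-b; print(n,np.round(a,4),np.round(b,4),'mid',np.round((a+b)/2,4),'w %.4f yaw %.1f'%(np.linalg.norm(d),np.degrees(np.arctan2(-d[0],d[1]))))
f=F('w6',0)
rep('pad2',f((85,316),0),f((349,316),0)); rep('blue top',f((91,252),.036),f((348,256),.036)); rep('blue bot',f((105,285),0),f((331,287),0)); 
a,b=f((95,54),.036),f((347,54),.036); rep('blue far',a,b)
f=F('w7',400)
rep('pad1',f((471,298),0),f((742,298),0)); rep('white top',f((484,246),.036),f((747,240),.036)); rep('white bot',f((497,277),0),f((722,269),0)); rep('white far',f((477,22),.036),f((735,22),.036))
```

```text
pad2 [0.5993 0.2267] [0.601 0.164] mid [0.6001 0.1953] w 0.0628 yaw 1.6
blue top [0.6072 0.2221] [0.6079 0.1684] mid [0.6076 0.1952] w 0.0537 yaw 0.7
blue bot [0.6069 0.2222] [0.6079 0.1683] mid [0.6074 0.1953] w 0.0539 yaw 1.0
blue far [0.6515 0.2236] [0.6531 0.1684] mid [0.6523 0.196 ] w 0.0552 yaw 1.6
pad1 [0.6032 0.0818] [0.6046 0.0189] mid [0.6039 0.0504] w 0.0630 yaw 1.3
white top [0.608  0.0752] [0.6105 0.0218] mid [0.6092 0.0485] w 0.0535 yaw 2.7
white bot [0.6083 0.076 ] [0.6114 0.0236] mid [0.6098 0.0498] w 0.0525 yaw 3.4
white far [0.657  0.0793] [0.6583 0.024 ] mid [0.6577 0.0516] w 0.0553 yaw 1.3
```

Run:
```python
from h import *
plan((.590,.0505,.08,0.9,28),(.6245,.0508,.0135,0.9,28))
```

```text
t 25.17 p [0.565  0.0487 0.1142] F [ 0.1  0.1 -0.6] w 0.0856
[-0.0032, 0.0027, 0.0043] [0.0083, -0.0016, 0.0559] rows 1.0
[-0.0032, 0.0027, 0.0043] [0.0077, -0.0007, 0.1558] rows 1.8
```

Call:
play_rows --steps '[[[-0.003,0.003,0.004],[0.008,-0.002,0.04],1],[[-0.003,0.003,0.004],[0.008,-0.001,0.09],1],[[-0.003,0.003,0.004],[0.008,-0.001,0.13],1],[[-0.003,0.003,0.004],[0.008,-0.001,0.156],1],[[-0.003,0.003,0.004],[0.008,-0.001,0.156],1],[[-0.003,0.003,0.004],[0.008,-0.001,0.156],1],[[-0.003,0.003,0.004],[0.008,-0.001,0.156],1]]'

```text
time_s: 25.75
position: [0.6249, 0.0506, 0.0146]
tcp_rot: [[0.882, 0.016, 0.471], [0.014, -1.0, 0.007], [0.471, 0.0, -0.882]]
contact_force: [0.2, 0.4, 0.1]
gripper_width: 0.0854
```

Call:
play_rows --steps '[[[0,0,0],[0,0,0],-1],[[0,0,0],[0,0,0],-1],[[0,0,0],[0,0,0],-1],[[0,0,0],[0,0,0],-1],[[0,0,0],[0,0,0],-1],[[0,0,0],[0,0,0],-1],[[0,0,0],[-0.005,0,-0.0027],-1],[[0,0,0],[-0.008,0,-0.0043],-1],[[0,0,0],[-0.008,0,-0.0043],-1]]'

```text
time_s: 26.5
position: [0.6191, 0.0489, 0.0156]
tcp_rot: [[0.881, 0.014, 0.473], [0.012, -1.0, 0.006], [0.473, 0.001, -0.881]]
contact_force: [-3.3, -0.4, 12.4]
gripper_width: 0.0547
```

Run:
```python
from h import *
z=robot.observe()['position'][2]
plan((.6245,.0510,z,1.4,28))
s=robot.observe();print(np.round(s['tcp_rot'],3).tolist())
```

```text
t 26.50 p [0.6191 0.0489 0.0156] F [-3.3 -0.4 12.4] w 0.0547
[0.0035, -0.0027, -0.0059] [0.0064, -0.0027, 0.0034] rows 0.1
[[0.881, 0.014, 0.473], [0.012, -1.0, 0.006], [0.473, 0.001, -0.881]]
```

Call:
play_rows --steps '[[[0.003,-0.002,-0.005],[0.001,-0.003,0.0005],-1],[[0.003,-0.002,-0.005],[0.004,-0.003,0.002],-1],[[0.003,-0.002,-0.005],[0.007,-0.003,0.0037],-1],[[0.003,-0.002,-0.005],[0.009,-0.003,0.0047],-1],[[0.003,-0.002,-0.005],[0.009,-0.003,0.0047],-1]]'

```text
time_s: 26.92
position: [0.6261, 0.0512, 0.0156]
tcp_rot: [[0.883, 0.022, 0.469], [0.02, -1.0, 0.01], [0.469, 0.001, -0.883]]
contact_force: [-11.3, -1.1, 18.5]
gripper_width: 0.0546
```

Call:
play_rows --steps '[[[0,0,0],[0.002,0,0.001],-1],[[0,0,0],[0.003,0,0.0016],-1],[[0,0,0],[0.003,0,0.0016],-1]]'

```text
time_s: 27.17
position: [0.6262, 0.0512, 0.0155]
tcp_rot: [[0.884, 0.022, 0.467], [0.021, -1.0, 0.008], [0.467, 0.003, -0.884]]
contact_force: [-39.0, -3.5, 45.1]
gripper_width: 0.0547
```

Firm on the rail. Release and retreat, then rise clear so every camera can see.

Call:
play_rows --steps '[[[0,0,0],[-0.004,0,-0.0021],-1],[[0,0,0],[-0.004,0,-0.0021],-1],[[0,0,0],[-0.004,0,-0.0021],1],[[0,0,0],[-0.004,0,-0.0021],1],[[0,0,0],[-0.004,0,-0.0021],1],[[0,0,0],[-0.004,0,-0.0021],1],[[0,0,0],[-0.005,0,-0.04],1],[[0,0,0],[-0.01,0,-0.1],1],[[0,0,0],[-0.01,0,-0.16],1],[[0,0,0],[-0.01,0,-0.16],1]]'

```text
time_s: 28.0
position: [0.5651, 0.0506, 0.1197]
tcp_rot: [[0.883, 0.023, 0.47], [0.021, -1.0, 0.011], [0.47, 0.001, -0.883]]
contact_force: [0.9, 0.3, 0.0]
gripper_width: 0.0855
```

Call:
play_rows --steps '[[[0,0,0],[0,0,0],1],[[0,0,0],[0,0,0],1]]'

```text
time_s: 28.17
position: [0.5657, 0.0489, 0.1168]
tcp_rot: [[0.883, 0.021, 0.468], [0.019, -1.0, 0.009], [0.468, 0.001, -0.884]]
contact_force: [-1.0, -0.9, 0.2]
gripper_width: 0.0853
```

Run:
```python
from h import *
s=robot.observe(); np.save('w8pose.npy',np.c_[s['tcp_rot'],s['position']])
print(s['position'],s['gripper_width'],np.round(s['contact_force'],1))
c=grab('wrist','w8'); t=grab('top','t8')
k=c['color'][125:225,190:320,::-1]   # 4x -> 520x400
a=cv2.resize(k,(520,400),interpolation=cv2.INTER_CUBIC)
b=cv2.resize(t['color'][90:240,130:410,::-1],(800,429)); b=b[250*0:]
im=np.zeros((600,800,3),np.uint8); im[:400,:520]=a
g=cv2.resize(load('side0')['color'],(10,10))
d=cv2.resize(optics.capture('side')['color'][:,:,::-1],(280,210)); im[:210,520:]=d
im[400:,:373]=cv2.resize(b,(373,200)); 
w=cv2.resize(c['color'][:,:,::-1],(266,200)); im[400:,380:646]=w
cv2.imwrite('pics/final.png',im)
```

```text
[0.5657226  0.04890241 0.11678698] 0.08527788711647945 [-1.  -0.9  0.2]
```

View pics/final.png

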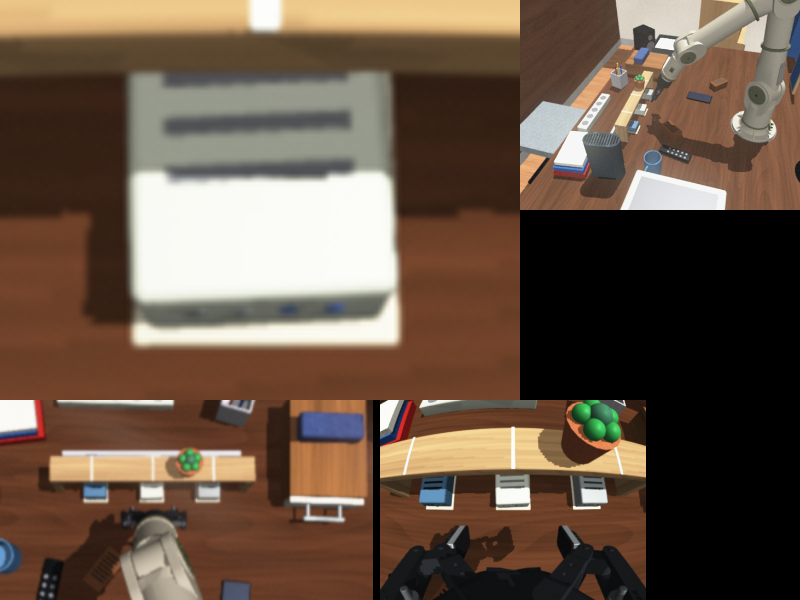

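Run:
```python
from h import *
c=load('w8');P=np.load('w8pose.npy')
f=lambda q,z:wray(c,190+(q[0]+.5)/4-.5,125+(q[1]+.5)/4-.5,z,P[:,3],P[:,:3])[:2]
def rep(n,a,b):
    d=a-b; print(n,'mid',np.round((a+b)/2,4),'w %.4f yaw %.1f'%(np.linalg.norm(d),np.degrees(np.arctan2(-d[0],d[1]))))
rep('pad1',f((132,346),0),f((400,346),0)); rep('top',f((134,298),.036),f((397,294),.036)); rep('bot',f((150,326),0),f((381,320),0)); rep('far',f((131,74),.036),f((392,74),.036))
# edge fits: bright top face rows -> left/right columns
g=cv2.cvtColor(c['color'],cv2.COLOR_RGB2GRAY)[125:225,190:320].astype(float)
for r in (46,52,58,64,70):
    row=g[r]; d=np.abs(np.diff(row)); i=np.where(row>200)[0]; A=wray(c,190+i[0],125+r,.036,P[:,3],P[:,:3]);B=wray(c,190+i[-1],125+r,.036,P[:,3],P[:,:3]); print(r,np.round((A+B)[:2]/2,4),np.round(A[1]-B[1],4))
t=load('t8')
for n,p in dict(fr=(.592,-.381,.072),grey=(.613,-.0944,.036)).items(): print(n,proj(t,np.array(p)))
```

```text
pad1 mid [0.6035 0.0505] w 0.0628 yaw 1.2
top mid [0.608  0.0506] w 0.0540 yaw 2.1
bot mid [0.609  0.0507] w 0.0543 yaw 2.7
far mid [0.657  0.0526] w 0.0565 yaw 1.2
46 [0.6317 0.052 ] 0.0537
52 [0.6264 0.0515] 0.0526
58 [0.6213 0.0513] 0.0523
64 [0.6161 0.0508] 0.0529
70 [0.6111 0.0507] 0.0527
fr [374.72627698 168.48812514]
grey [286.50723698 162.60134666]
```

```bash
python3 -c "
from h import *
print(robot.close_job())"
```

```text
the job is handed in; nothing more can be done
None
```

I put the charger in the drawer and pushed the drawer shut, then slid the three boxes home. The job was handed in at about 28 s with the gripper open and touching nothing.

- **Charger and drawer:** I lowered the charger onto the drawer floor (about 5 N contact) and released it there. I pushed the drawer by its handle until it met its end stop at about 25 N. The top view shows its front flush with the unit.
- **Boxes:** Grey, white and blue each pressed firmly against the stop rail and stand on their pads. The front of each box sits within about 1 mm sideways of its pad's centre line. The gap from pad front to box front measured about 5 to 7 mm on each, against 6 mm expected.
- **White box:** The first placing left it about 2° askew, so I gripped it again and squared it. My last measurements of its turn relative to the pad disagree, from 0° to a little over 2°; most put it 1 to 1.5° off, and I left it there.
- **Forces:** Pressing the boxes onto the rail peaked at about 60 N at the wrist (limit 120 N). I judged this to be the fingers pushing the boxes and not the gripper body on the shelf, but had no direct check of that.
- **Joints near their limits:** While I first leaned the tool back, two joints sat at the very edge of their range (q2 read -14.6 against a limit of -14.56, and q4 read 133.3). I then used about 28° of lean in place of 35°.
- **Other things:** The brown look-alikes and everything else on the desk and shelf look unmoved in the final pictures. I did not measure them.

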